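Nip a coupling in the cam clamp

ROBOT

A 7-joint arm with a two-finger parallel gripper is mounted at the origin on a cart in front of the work surface, level with it; the furniture and walls round the work are solid. World frame = base frame: x ahead of the robot, y to its left, z up, the work surface at z = 0. Lengths are in m, angles in degrees, forces in N, time in s.
With the tool pointing down it reaches from about 0.425 to 0.925 m from the base axis. Payload 6.8 kg.
Tool frame: the origin (TCP) lies on the mounting face of the last link; the fingertips stand 173 mm ahead of it and the grasp point (between the pads) lies 155 mm ahead of it; y points along the fingers, x is the direction in which the jaws open and shut, and the axes are right-handed (so a half turn about y gives the same grasp; the last joint's range is limited). The gripper opens to 85 mm and grips with 20 to 120 N. Pads are 22 mm wide; open, the fingers measure 114 mm over their backs; the gripper's body (76 mm by 85 mm) begins 54 mm behind the grasp point. The pads swing forward as they close: fully open they stand 13 mm farther back than shut.
Start: joints at [-81.137, 27.33, 1.283, 89.118, -0.659, 63.558, -4.761], TCP at [0.175, 0.652, 0.405] pointing down, gripper open.
Joint ranges: [-169.35, 169.35], [-19.33, 120.38], [-80.79, 83.38], [13.8, 139.57], [-78.32, 258.32], [9.67, 109.79], [-169.56, 169.56]. Speed limits (degrees/s): [136.94, 136.94, 180, 180, 180, 180, 180].

INTERFACE

Orientations are given as a 3x3 rotation matrix whose columns are the frame's x, y, z axes.
In Python, from cell import arm gives the robot as it stands.
- The arm moves only by the tool drive_tool, never from a script. Its argument "steps" is a list of rows, each a list of 3 entries, a list of its own where there are three numbers: the shift along the tool's x, y, z in mm, then the turn, a rotation vector about the tool's x, y, z in rad, then the finger opening in mm, from 0 to 85.4. A call has 1 to 8 rows; each row is the pose to reach, as a shift and turn from the pose commanded when the call began, along the tool's axes at that moment; what a row does not reach only later rows make up. A row lasts 1/8 s, in which the tool goes at most 62.5 mm and 10.7 degrees, less where a joint would pass 70% of its speed; a pose out of reach is approached as far as the arm can. A call with a gripper value outside its range is refused whole. The fingers move at their own pace and stop on an object; "squeeze" is the grip in N (left out, the last holds). Time passes only in rows, so rows that repeat a pose let the fingers close. It gives the time, the measured TCP pose, the force and the opening at its end, in the units of the state.
- arm.sense(): the state, without advancing time (a new reading comes with each control period).
- arm.camera(name): name is "scene" or "side" or "wrist"; returns the picture (384x512x3 uint8, red, green, blue); there is no depth.
- arm.calibration(name): a dict with "vertical_fov" (degrees; the focal length in pixels is half the picture's height over the tangent of half this angle, whatever the lens; pixels are square), "cx", "cy" (the principal point, pixels), "pose" (4x4, takes a point from camera to world coordinates). Camera axes: x right, y down, z forward; pixel columns grow to the right and rows downward; lengths in m; the calibration is good to about 2 mm. A picture is of the moment at which its call begins: read the wrist's pose just before it. calibration takes no time and is no camera call; for the wrist camera it gives the pose at the moment of the call.
- arm.hand_in(): hands the job in, once; it reports no verdict.
Trained networks look in the newest picture that a camera, given by its name, has taken for a name from the list of things; names that differ only in an ending like _2 or _b are one class to them, and where a whole thing is asked for, a point or a joint stands for the part that bears it (a point fixed in the world has none). Each returns a list of dicts, best first, with "confidence" (0 to 1); they miss things now and then, are a little off and sometimes report something else, mostly with a low value. They report only what shows in the picture. A call takes as long as a camera call. They do not tell look-alikes from the thing itself.
- arm.recognise(target, camera): "box" ([left, top, width, height] in pixels, round what is visible of it).
- arm.trace(target, camera): "pixels" (384x512 bool, what is visible of it) and "box" ([left, top, width, height] in pixels, round what is visible of it).
The state is a dict: "t": time; "q": joint angles; "joint_velocities": joint speeds; "tau": joint torques, N m; "tcp_pos": TCP position; "tcp_rot": TCP orientation; "force": force on the tool from outside, world axes, zero at the start; "moment": the same for the moment, N m; "grip_width": finger opening in m.
Only numpy, scipy, OpenCV 4.12 (cv2) and the standard library are available. Lean on these libraries where they do the work, as an engineer would, in place of code of your own. Each camera call takes 0.05 s, during which the arm holds its last target.

TASK

The small cam clamp on the bench was left shut and empty, with one coupling standing on end on its plate. By gentle pushes with the fingertips, gripping, lifting and ramming nothing, push the clamp's lever round to fully open, push the coupling along the plate into the corner so that it rests against both the back rail and the end stop, and then push the lever back round until its cam nips the coupling firmly, ready for labelling. Leave the coupling clamped there and do not disturb the things lying around.

Things in the scene. Friction and masses are not known exactly. Their poses are not given: they have to be found in the camera images.
- clamp_fixture: The clamp: bare aluminium plate fixed on the bench, with two steel bars and a cam lever. Frame: z up, origin at bench height, x away from the robot at yaw 0 (place and yaw vary, yaw up to 0.45 rad). Plate spans x -90..75, y -130..75 mm, top at z = 12: the coupling slides on it.
- rail_face (a point): Middle of the working face of the back rail, at the clamp frame's (45, -27.5, 30) mm. The face looks to the clamp's -x; the rail is a steel bar spanning x 45..63, y -110..55 mm, top at z = 48.
- stop_face (a point): Middle of the working face of the end stop, at the clamp frame's (22, 28, 30) mm. The face looks to the clamp's -y; the stop is a steel bar spanning x -1..45, y 28..46 mm, top at z = 48.
- seat (a point): Point fixed to the clamp at its frame's (17, 0, 50.5) mm: where the coupling's centre is when the coupling stands upright against both the back rail and the end stop.
- lever_pivot (a point): On the vertical hinge axis of the lever, at the clamp frame's (-40, 0, 49) mm, at the height of the lever's middle.
- lever_knob (a point): Centre of the black ball knob, 28 mm across, at the lever's end, 115 mm from the pivot. The lever is a dark steel bar 14 mm wide, z 44..54 mm above the bench, from pivot to knob; the pivot screw rises to z = 63 mm. Outside the cam there is free room under and beside the bar.
- lever_angle (a joint): Lever angle (rad), growing anticlockwise from above. 0: open stop, lever 80 deg anticlockwise of the clamp's x axis, beside the end stop. 2.1: shut stop, 200 deg. Starts at 1.75..2.05. Stays where left; friction about 1.3 N at the knob. Below 0.5 the coupling has 10 mm to spare; once seated, the cam meets it near 1.45 and stiffens: some 10 N near the knob nips it, at about 1.5, and it stays nipped.
- cam_lever: The lever with its cam, one rigid part. The cam is a steel disc of 48 mm diameter, z 17..44 mm, under the lever's hub, its centre 9 mm off the pivot; its side presses on the coupling. The body's origin lies on the pivot axis at bench height; its x axis runs along the lever toward the knob.
- coupling: The coupling to be clamped: a dark ribbed cylinder with a yellow cap at either end, 56 mm diameter, 77 mm long, about 0.3 kg, standing on end on the plate toward the plate's -y end. Loose. Its own y axis is the cylinder's axis and points up; its origin lies on the side of the cylinder, 46 mm above its foot.
- coupling_centre (a point): Centre of that coupling: on its axis at half length, 38.5 mm above the plate top (z = 50.5 mm) as it stands.
- waiting_coupling: Bystander: a like coupling, 55 x 77 mm, standing on end on the bench beside the plate. Its origin lies on its side.
- label_pad: Bystander: label pad 79 x 97 x 11 mm lying near the lever's open position. Origin at the centre of its underside.
- end_cap: Bystander: yellow end cap, 91 mm across and 16 mm high, on the bench in front of the plate. Origin at the centre of its underside.
- marker: Bystander: marker pen, 135 mm long, 16 mm thick, behind the back rail. Origin at the centre of its underside.
- hammer: Bystander: claw hammer, 125 x 247 x 47 mm, at the right of the bench. Origin at the centre of its underside.
- nail_tin: Bystander: round tin with nails, 78 x 86 x 38 mm, at the front right. Origin at the centre of its underside.
Things that resemble listed ones, but are neither listed nor needed, are in the scene too. Leave any orange look-alike of the coupling alone.

How it is judged:
By the outcome, as a careful person would: the job done as asked, in the order asked, and still so for the second after the job is handed in, with the robot touching nothing.
It also fails if it takes over 67 s, if anything falls off the work surface, if the arm or the gripper's body presses on something with over 40 N, if the wrist force passes 120 N, or if a joint passes its speed limit or range.

## Working session

There is one attempt and no reset: what is moved stays moved. The work goes in short steps, Python scripts to look and compute and a tool call to move; the robot and the scene stay as the last step left them, time stands still between calls to the robot, and variables do not carry over. Pictures are saved under pics/ and viewed, and the job is handed in when it is done.

Besides the shell and the picture viewer there is one more tool, called as name([rows], argument=value, ...), one row to a line, values as JSON. drive_tool: Moves the arm, as the interface text tells. Its arguments: {"type":"object","properties":{"steps":{"type":"array"},"squeeze":{"type":"number"}},"required":["steps"]}

```bash
ls; mkdir -p pics; python3 - <<'E'
from cell import arm
import cv2,numpy as np
for n in ["scene","side","wrist"]:
    im=arm.camera(n); cv2.imwrite(f"pics/{n}0.png",im[:,:,::-1])
    c=arm.calibration(n); print(n,c["vertical_fov"],c["cx"],c["cy"]);print(np.round(c["pose"],3))
s=arm.sense(); print(s)
E
```

```text
pics
scene 43.360571529784266 258.97166614253297 189.00859342141118
[[ 0.762 -0.483  0.432  0.054]
 [-0.648 -0.582  0.492 -0.726]
 [ 0.014 -0.655 -0.756  1.047]
 [ 0.     0.     0.     1.   ]]
side 47.59957259129123 259.96281788989086 187.0947514717118
[[-0.972 -0.14   0.189  0.357]
 [-0.235  0.553 -0.799  0.861]
 [ 0.007 -0.821 -0.571  0.74 ]
 [ 0.     0.     0.     1.   ]]
wrist 68.74395189765707 260.0401825576767 192.1726854308481
[[ 0.26   0.915  0.308  0.096]
 [ 0.966 -0.246 -0.084  0.674]
 [-0.001  0.32  -0.948  0.374]
 [ 0.     0.     0.     1.   ]]
{'t': 0.15, 'q': array([-81.13592004,  27.36690666,   1.27998509,  89.16234071,
        -0.6579907 ,  63.55646618,  -4.75916789]), 'joint_velocities': array([-0.01451704, -0.0523403 , -0.03055523, -0.30991945,  0.04187795,
       -0.09608697,  0.03399988]), 'tau': array([ 3.21993713e-03, -5.96921325e+01,  1.61031067e+00, -2.81489074e+01,
        1.26658101e-02,  6.54913980e-03, -8.96989150e-07]), 'tcp_pos': array([0.17529637, 0.65164385, 0.40394727]), 'tcp_rot': array([[ 2.59726551e-01, -2.51134696e-04, -9.65682171e-01],
       [ 9.65681241e-01, -1.34456270e-03,  2.59726651e-01],
       [-1.36364660e-03, -9.99999065e-01, -1.06702567e-04]]), 'force': array([-0.86422424, -0.38775979,  0.52933187]), 'moment': array([ 0.02883944, -0.00429151, -0.01519106]), 'grip_width': 0.08526793865974953}
```

View pics/scene0.png

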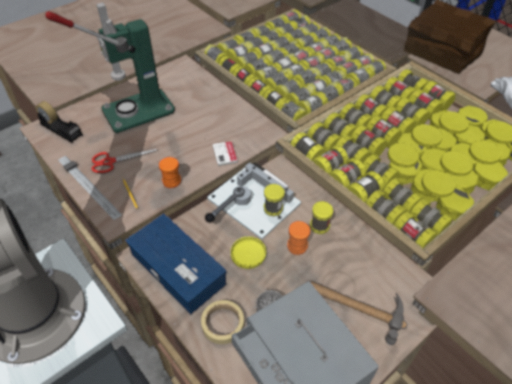

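View pics/side0.png

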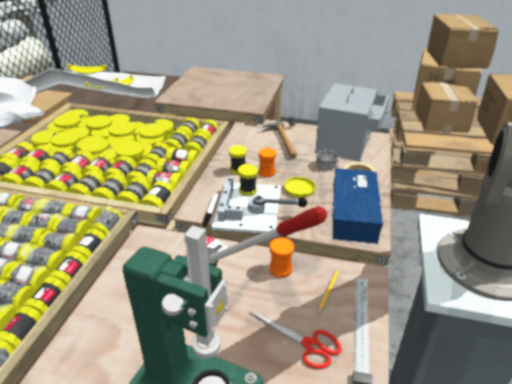

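View pics/wrist0.png

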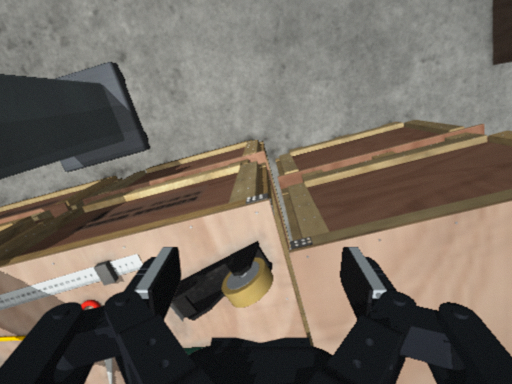

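```bash
cat > h.py <<'E'
import numpy as np,cv2
from cell import arm
def K(c):
    f=192/np.tan(np.radians(c["vertical_fov"])/2); return f,c["cx"],c["cy"]
def proj(c,P):
    P=np.atleast_2d(P); T=np.linalg.inv(c["pose"]); p=P@T[:3,:3].T+T[:3,3]
    f,cx,cy=K(c); return np.c_[f*p[:,0]/p[:,2]+cx,f*p[:,1]/p[:,2]+cy]
def ray(c,uv,z):
    f,cx,cy=K(c); d=c["pose"][:3,:3]@np.array([(uv[0]-cx)/f,(uv[1]-cy)/f,1]); o=c["pose"][:3,3]
    return o+d*(z-o[2])/d[2]
def W(fix,p):  # fix=(x,y,yaw) clamp point (m) -> world
    x,y,a=fix; p=np.atleast_2d(p).astype(float); c,s=np.cos(a),np.sin(a)
    return np.c_[x+c*p[:,0]-s*p[:,1],y+s*p[:,0]+c*p[:,1],p[:,2]]
def shift(R,dw): return R.T@np.array(dw)*1000
E
python3 - <<'E'
from h import *
for n in ["scene","side"]:
    im=cv2.imread(f"pics/{n}0.png")
    b=(195,150,345,260) if n=="scene" else (190,130,320,250)
    cv2.imwrite(f"pics/{n}0z.png",cv2.resize(im[b[1]:b[3],b[0]:b[2]],None,fx=5,fy=5,interpolation=cv2.INTER_CUBIC))
    arm.camera(n)
    for t in ["clamp_fixture","lever_knob","coupling","cam_lever","waiting_coupling","end_cap"]:
        r=arm.recognise(t,n); print(n,t,[(np.round(x["box"]).tolist(),round(x["confidence"],2)) for x in r[:4]])
E
```

```text
scene clamp_fixture [([207.0, 166.0, 95.0, 75.0], 0.58), ([230.0, 234.0, 38.0, 33.0], 0.54)]
scene lever_knob [([204.0, 184.0, 46.0, 41.0], 0.86), ([265.0, 184.0, 20.0, 33.0], 0.66)]
scene coupling [([156.0, 156.0, 23.0, 34.0], 0.97), ([290.0, 222.0, 22.0, 32.0], 0.83), ([264.0, 180.0, 21.0, 37.0], 0.6)]
scene cam_lever [([205.0, 187.0, 42.0, 38.0], 0.56)]
scene waiting_coupling []
scene end_cap [([232.0, 234.0, 34.0, 35.0], 0.76)]
side clamp_fixture [([211.0, 179.0, 96.0, 56.0], 0.88), ([208.0, 237.0, 20.0, 16.0], 0.72)]
side lever_knob [([246.0, 195.0, 64.0, 20.0], 0.7)]
side coupling [([261.0, 150.0, 12.0, 28.0], 0.9), ([271.0, 238.0, 25.0, 38.0], 0.82), ([240.0, 161.0, 19.0, 39.0], 0.59), ([210.0, 176.0, 96.0, 56.0], 0.45)]
side cam_lever [([244.0, 197.0, 63.0, 17.0], 0.94)]
side waiting_coupling [([231.0, 146.0, 14.0, 27.0], 0.71)]
side end_cap [([286.0, 176.0, 29.0, 23.0], 0.7), ([213.0, 179.0, 94.0, 56.0], 0.24)]
```

```bash
ls pics
```

```text
scene0.png
scene0z.png
side0.png
side0z.png
wrist0.png
```

View pics/scene0z.png

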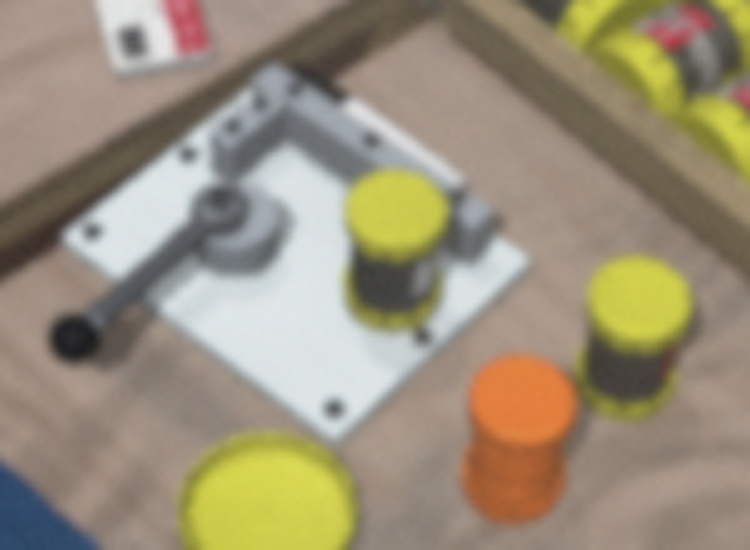

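View pics/side0z.png

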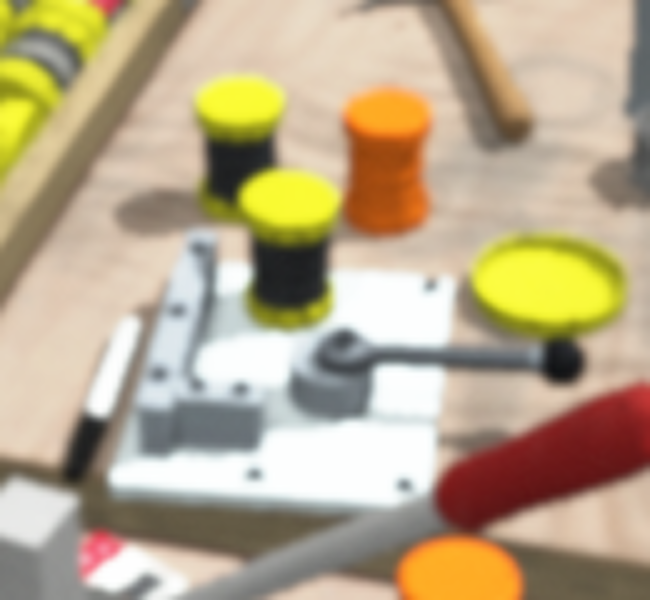

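```bash
cat > fit.py <<'E'
from h import *
from scipy.optimize import least_squares
cs,cd=arm.calibration("scene"),arm.calibration("side")
S=lambda u,v:((u+.5)/5-.5+195,(v+.5)/5-.5+150)
D=lambda u,v:((u+.5)/5-.5+190,(v+.5)/5-.5+130)
pl=[(-90,75,12),(75,75,12),(75,-130,12),(-90,-130,12)]
so=[S(62,238),S(272,65),S(530,262),S(337,440)]
do=[D(437,510),D(112,490),D(455,278)]; dp=[pl[0],pl[1],pl[3]]
pv=(-40,0,63)
def res(p):
    a=proj(cs,W(p[:3],np.array(pl+[pv])/1000))-np.array(so+[S(220,200)])
    b=proj(cd,W(p[:3],np.array(dp+[pv])/1000))-np.array(do+[D(345,342)])
    return np.r_[a.ravel(),b.ravel()]
g=ray(cs,S(300,250),0.012)
r=least_squares(res,[g[0],g[1],0.2],loss="soft_l1"); print(r.x,np.round(r.fun.reshape(-1,2),1))
def tri(us,ud,z=None):
    f=lambda P:np.r_[(proj(cs,P)-us).ravel(),(proj(cd,P)-ud).ravel()]
    q=least_squares(f,[g[0],g[1],.05]); return q.x,q.fun
fx=r.x; np.save("fix.npy",fx)
def C(P):
    c,s=np.cos(fx[2]),np.sin(fx[2]); d=np.array(P[:2])-fx[:2]; return np.array([c*d[0]+s*d[1],-s*d[0]+c*d[1]])*1000
k,e=tri(S(75,337),D(562,362)); print("knob",k,C(k),e)
a=np.degrees(np.arctan2(C(k)[1],C(k)[0]+40))%360; print("lever deg",a,"angle",np.radians(a-80))
for n,u,z,c in [("s",S(398,212),.089,cs),("d",D(290,200),.089,cd)]:
    P=ray(c,u,z);print("coup",P,C(P))
for nm,c,u,z in [("waiting",cs,S(640,302),.077),("orange",cs,S(523,400),.077),("cap",cs,S(270,510),.016),("pad",cs,S(155,25),.01)]:
    P=ray(c,u,z);print(nm,P,C(P))
im=cv2.imread("pics/scene0.png");im2=cv2.imread("pics/side0.png")
for I,c,o,n in [(im,cs,(195,150),"s"),(im2,cd,(190,130),"d")]:
    I=cv2.resize(I[o[1]:o[1]+120,o[0]:o[0]+150],None,fx=5,fy=5,interpolation=cv2.INTER_CUBIC)
    def poly(pts):
        q=(proj(c,W(fx,np.array(pts)/1000))-o+.5)*5-.5
        cv2.polylines(I,[np.int32(np.round(q))],True,(0,0,255),1)
    poly(pl);poly([(45,-110,48),(63,-110,48),(63,55,48),(45,55,48)]);poly([(-1,28,48),(-1,46,48),(45,46,48),(45,28,48)])
    th=np.linspace(0,2*np.pi,20);poly(np.c_[-40+5*np.cos(th),5*np.sin(th),63+0*th])
    cv2.imwrite(f"pics/ov_{n}.png",I)
E
python3 fit.py
```

```text
[ 0.61373223 -0.04221526  0.13775505] [[-0.5 -0.1]
 [-2.4  2.9]
 [ 0.2 -0.4]
 [-0.6  0.1]
 [-0.6 -0.8]
 [-1.7 -1.4]
 [-0.2 -1.9]
 [-0.4 -0.1]
 [ 0.4 -2.2]]
knob [ 0.46241023 -0.06711455  0.04947177] [-153.30766329   -3.88390709] [-0.39777018  0.29086122 -0.44964754 -0.22839949]
lever deg 181.96318929082153 angle 1.7795933689590577
coup [ 0.62620424 -0.13466904  0.089     ] [ -0.34187923 -93.29059354]
coup [ 0.62570298 -0.12540391  0.089     ] [  0.43390057 -84.04439884]
waiting [ 0.6887024  -0.25227216  0.077     ] [  45.41498652 -218.36187004]
orange [ 0.5996442  -0.25888677  0.077     ] [ -43.70786065 -212.68436387]
cap [ 0.48750284 -0.19725849  0.016     ] [-146.32409724 -136.24066941]
pad [0.65893825 0.11955863 0.01      ] [ 66.99252263 154.03369037]
```

View pics/ov_s.png

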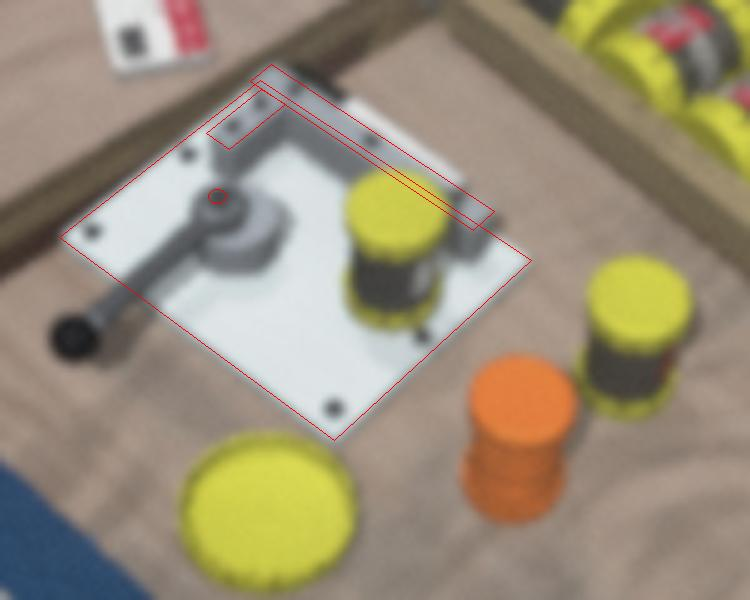

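View pics/ov_d.png

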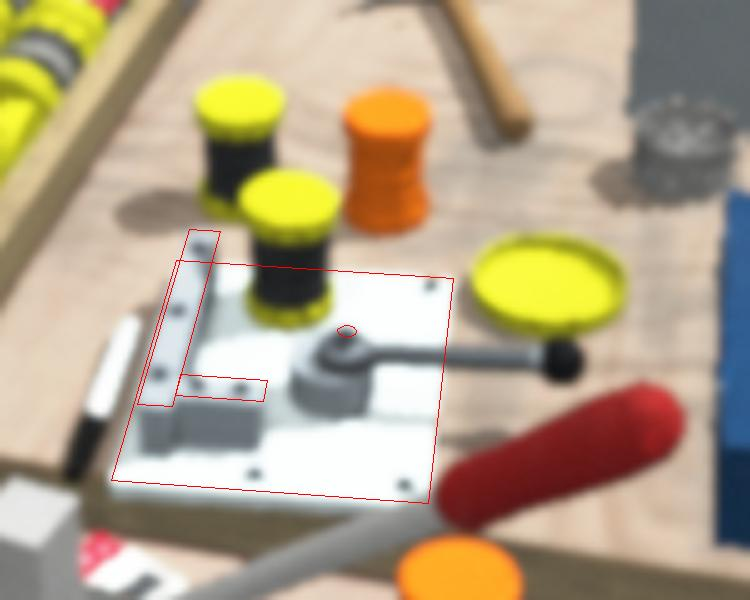

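```bash
cat >> fit.py <<'E'
print("press")
for a,b in [((55,18),(318,218)),((103,8),(195,235)),((135,25),(130,260))]:
    print(tri(np.array(a),np.array(b)))
print(ray(cs,(137,112),0),ray(cs,(170,172),0.04))
E
sed -i 's/^pl=.*/&\nex=[(63,-110,48),(45,-110,48),(63,55,48),(-1,46,48)]; eo=[S(496,212),S(468,230),S(280,66),S(213,140)]\nex2=[(63,-110,48),(45,-110,48),(45,28,48),(-1,28,48),(-1,46,48)]; eo2=[D(192,236),D(214,238),D(186,378),D(264,385),D(262,405)]/; s/S(220,200)\])/S(220,200)]); a=np.r_[a,proj(cs,W(p[:3],np.array(ex)\/1000))-np.array(eo)]; a=np.delete(a,1,0)/; s/D(345,342)\])/&; b=np.r_[b,proj(cd,W(p[:3],np.array(ex2)\/1000))-np.array(eo2)]/' fit.py; python3 fit.py
```

```text
[ 0.61332478 -0.04188144  0.14086789] [[-0.7 -0. ]
 [ 0.1 -0.5]
 [-0.6  0. ]
 [-0.8 -0.8]
 [-0.6 -0.2]
 [ 0.8 -0.1]
 [-2.1 -0.3]
 [-1.7 -1.4]
 [-1.5 -1.4]
 [ 0.  -1.8]
 [-0.5 -0. ]
 [ 0.5 -2.2]
 [-0.7 -1.2]
 [ 1.1 -1.2]
 [-1.  -0.6]
 [ 0.8 -0.8]
 [ 0.3 -0.7]]
knob [ 0.46241023 -0.06711455  0.04947177] [-152.96246544   -3.79439178] [-0.39777018  0.29086122 -0.44964754 -0.22839949]
lever deg 181.92383307126448 angle 1.7789064733466495
coup [ 0.62620424 -0.13466904  0.089     ] [ -0.2757306  -93.67680206]
coup [ 0.62570298 -0.12540391  0.089     ] [  0.5288273  -84.43306704]
waiting [ 0.6887024  -0.25227216  0.077     ] [  45.09158743 -218.88990612]
orange [ 0.5996442  -0.25888677  0.077     ] [ -44.01315483 -212.93500287]
cap [ 0.48750284 -0.19725849  0.016     ] [-146.39093777 -136.17225153]
pad [0.65893825 0.11955863 0.01      ] [ 67.82822432 153.43668281]
press
(array([0.38477876, 0.44252393, 0.40868291]), array([-2.63636901,  1.76166492, -1.40863648, -0.64920955]))
(array([0.53226525, 0.47370863, 0.3756524 ]), array([-0.20214138,  0.19855113, -0.10915385, -0.0748515 ]))
(array([0.6310183 , 0.47321926, 0.30459737]), array([ 4.23452871, -4.68584968,  2.40889149,  1.85114632]))
[0.56079044 0.47188429 0.        ] [0.47734395 0.14045814 0.04      ]
```

```bash
cat >> h.py <<'E'
def plan(wps, s=None):
    """wps: list of (x,y,z, yaw_deg of tool x). relative to current measured pose; prints rows"""
    s=s or arm.sense(); R=s["tcp_rot"]; p=s["tcp_pos"]; y0=np.degrees(np.arctan2(R[1,0],R[0,0]))
    for w in wps:
        d=R.T@(np.array(w[:3])-p)*1000; print([np.round(d).tolist(),[0,round(np.radians(y0-w[3]),3),0]])
E
python3 - <<'E'
from h import *
pts=[(.185,.60,.405,74),(.20,.55,.41,70),(.225,.505,.41,63),(.25,.46,.41,56),(.28,.415,.41,50),(.31,.37,.41,45),(.335,.325,.41,41),(.36,.28,.41,37)]
plan(pts)
cs=arm.calibration("scene")
for uv in [(130,240),(163,217),(225,262),(188,308)]: print([np.round(ray(cs,uv,z),3) for z in (0,.08,.1)])
E
```

```text
[[-48.0, -0.0, -23.0], [0, np.float64(0.016), 0]]
[[-92.0, -5.0, -50.0], [0, np.float64(0.086), 0]]
[[-129.0, -5.0, -86.0], [0, np.float64(0.208), 0]]
[[-166.0, -5.0, -122.0], [0, np.float64(0.331), 0]]
[[-202.0, -5.0, -163.0], [0, np.float64(0.435), 0]]
[[-237.0, -5.0, -203.0], [0, np.float64(0.523), 0]]
[[-274.0, -5.0, -239.0], [0, np.float64(0.592), 0]]
[[-311.0, -5.0, -275.0], [0, np.float64(0.662), 0]]
[array([0.279, 0.038, 0.   ]), array([ 0.262, -0.021,  0.08 ]), array([ 0.257, -0.035,  0.1  ])]
[array([0.387, 0.047, 0.   ]), array([ 0.361, -0.012,  0.08 ]), array([ 0.355, -0.027,  0.1  ])]
[array([ 0.428, -0.175,  0.   ]), array([ 0.4  , -0.217,  0.08 ]), array([ 0.393, -0.228,  0.1  ])]
[array([ 0.284, -0.22 ,  0.   ]), array([ 0.266, -0.258,  0.08 ]), array([ 0.262, -0.268,  0.1  ])]
```

drive_tool([
  [[-48,0,-23],[0,0.016,0],0],
  [[-92,-5,-50],[0,0.086,0],0],
  [[-129,-5,-86],[0,0.208,0],0],
  [[-166,-5,-122],[0,0.331,0],0],
  [[-202,-5,-163],[0,0.435,0],0],
  [[-237,-5,-203],[0,0.523,0],0],
  [[-274,-5,-239],[0,0.592,0],0],
  [[-311,-5,-275],[0,0.662,0],0],
])

```text
t: 1.85
tcp_pos: [0.3608, 0.2785, 0.41]
tcp_rot: [[0.8, 0.001, -0.6], [0.6, 0.001, 0.8], [0.001, -1.0, 0.0]]
force: [0.6, -1.3, 0.1]
grip_width: -0.0001
```

```bash
python3 - <<'E'
from h import *
plan([(.39,.23,.41,33),(.42,.18,.41,27),(.445,.13,.41,21),(.465,.08,.41,15),(.485,.03,.41,10),(.495,-.01,.41,8),(.50,-.03,.41,8),(.50,-.03,.41,8)])
s=arm.sense();print(s["t"],s["q"],s["tcp_pos"],s["grip_width"])
E
```

```text
[[-6.0, 0.0, -56.0], [0, np.float64(0.068), 0]]
[[-12.0, -0.0, -114.0], [0, np.float64(0.172), 0]]
[[-22.0, -0.0, -169.0], [0, np.float64(0.277), 0]]
[[-36.0, -0.0, -221.0], [0, np.float64(0.382), 0]]
[[-50.0, -0.0, -273.0], [0, np.float64(0.469), 0]]
[[-66.0, -0.0, -311.0], [0, np.float64(0.504), 0]]
[[-74.0, -0.0, -330.0], [0, np.float64(0.504), 0]]
[[-74.0, -0.0, -330.0], [0, np.float64(0.504), 0]]
1.85 [-61.15505541   5.70008781  16.9049381  118.44496806  -2.01219482
  56.05910474  -6.32911455] [0.36081191 0.27846622 0.41004493] -5.2490197252038434e-05
```

drive_tool([
  [[-6,0,-56],[0,0.068,0],0],
  [[-12,0,-114],[0,0.172,0],0],
  [[-22,0,-169],[0,0.277,0],0],
  [[-36,0,-221],[0,0.382,0],0],
  [[-50,0,-273],[0,0.469,0],0],
  [[-66,0,-311],[0,0.504,0],0],
  [[-74,0,-330],[0,0.504,0],0],
  [[-74,0,-330],[0,0.504,0],0],
])

```text
t: 2.85
tcp_pos: [0.4998, -0.0295, 0.4099]
tcp_rot: [[0.99, 0.0, -0.138], [0.138, -0.0, 0.99], [0.0, -1.0, -0.0]]
force: [-0.1, 0.5, -1.0]
grip_width: 0.0001
```

```bash
python3 - <<'E'
from h import *
s=arm.sense();print(s["t"],s["q"],s["tcp_pos"],s["tcp_rot"])
c=arm.calibration("wrist");im=arm.camera("wrist")
np.save("c1.npy",c,allow_pickle=True); cv2.imwrite("pics/w1.png",im[:,:,::-1]);print(c["pose"])
cv2.imwrite("pics/w1b.png",cv2.resize(im[:,:,::-1],(800,600),interpolation=cv2.INTER_CUBIC))
E
```

```text
2.85 [-34.67636045  11.44282652  35.77073298 114.05583502  -7.9374713
  56.84350289  12.8484931 ] [ 0.49975186 -0.02946714  0.40989065] [[ 9.90412411e-01  4.68694980e-04 -1.38141366e-01]
 [ 1.38141542e-01 -3.66395822e-04  9.90412429e-01]
 [ 4.13586915e-04 -9.99999823e-01 -4.27629216e-04]]
[[ 9.90469853e-01  1.30352117e-01  4.44724230e-02  4.88742005e-01]
 [ 1.37728829e-01 -9.38558577e-01 -3.16446784e-01  5.31748810e-02]
 [ 4.90465740e-04  3.19556134e-01 -9.47567220e-01  3.79673191e-01]
 [ 0.00000000e+00  0.00000000e+00  0.00000000e+00  1.00000000e+00]]
```

View pics/w1b.png

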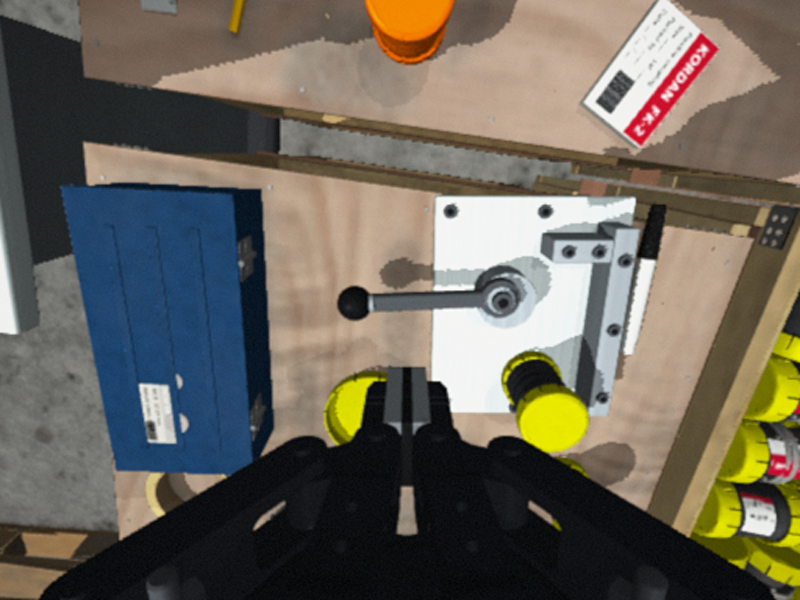

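```bash
python3 - <<'E'
import cv2
im=cv2.imread("pics/w1.png")
cv2.imwrite("pics/w1z.png",cv2.resize(im[110:310,210:420],None,fx=3.5,fy=3,interpolation=cv2.INTER_CUBIC) if 0 else cv2.resize(im[115:310,210:420],None,fx=3,fy=3,interpolation=cv2.INTER_CUBIC))
E
```

```text
(no output)
```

View pics/w1z.png

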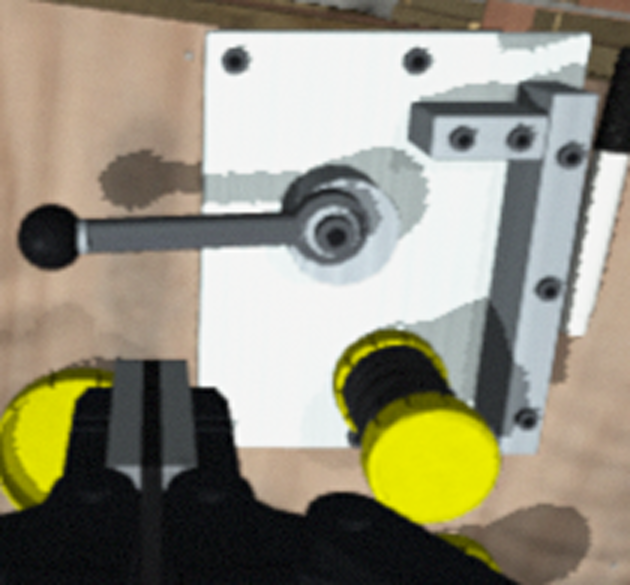

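```bash
cat > fit2.py <<'E'
from h import *
from scipy.optimize import least_squares
c=np.load("c1.npy",allow_pickle=True).item()
Z=lambda u,v:((u+.5)/3-.5+210,(v+.5)/3-.5+115)
P=[(-90,75,12),(75,75,12),(-90,-130,12),(-1,46,48),(-1,28,48),(63,55,48),(63,-110,48),(-40,0,63)]
O=np.array([Z(*a) for a in [(205,31),(590,33),(196,447),(433,114),(433,159),(598,94),(540,453),(335,235)]])
f=lambda p:(proj(c,W(p,np.array(P)/1000))-O).ravel()
r=least_squares(f,[.613,-.042,.14],loss="soft_l1");fx=r.x;print(fx,np.round(f(fx).reshape(-1,2),1).tolist())
np.save("fix.npy",fx)
def C(P):
    k,s=np.cos(fx[2]),np.sin(fx[2]); d=np.array(P[:2])-fx[:2]; return np.array([k*d[0]+s*d[1],-s*d[0]+k*d[1]])*1000
k=ray(c,Z(50,237),.049);print("knob",k,C(k),np.degrees(np.arctan2(C(k)[1],C(k)[0]+40))%360)
q=ray(c,Z(431,462),.089);print("coup",q,C(q))
print("finger tip", ray(c,Z(151,360),.237),ray(c,Z(113,360),.237),ray(c,Z(188,360),.237))
E
python3 fit2.py
```

```text
[ 0.61590684 -0.03865994  0.13762354] [[0.1, 0.1], [0.8, -0.5], [0.3, 0.2], [0.2, 0.2], [-1.4, -0.1], [0.2, -0.7], [-1.0, 0.3], [0.0, 0.5]]
knob [ 0.46295397 -0.06497514  0.049     ] [-155.1168514    -5.08285709] 182.5281895897063
coup [ 0.62699044 -0.12468991  0.089     ] [ -0.82361175 -86.73710219]
finger tip [ 0.49890691 -0.01958233  0.237     ] [ 0.4918152  -0.02056664  0.237     ] [ 0.50581233 -0.01862389  0.237     ]
```

```bash
cat >> h.py <<'E'
fx=np.load("fix.npy") if __import__("os").path.exists("fix.npy") else None
def cl2w(x,y,tipz,yawrel=0): # clamp mm -> world TCP + yaw
    p=W(fx,[[x/1000,y/1000,0]])[0]; return (p[0],p[1],tipz/1000+.173,np.degrees(fx[2])+yawrel)
def Cw(P):
    k,s=np.cos(fx[2]),np.sin(fx[2]); d=np.array(P[:2])-fx[:2]; return np.array([k*d[0]+s*d[1],-s*d[0]+k*d[1]])*1000
def lev(th,r=86,extra=0,side=1):
    t=np.radians(th); n=np.array([-np.sin(t),np.cos(t)])*side; h=7.5*abs(n[0])+11*abs(n[1])
    return np.array([-40,0])+r*np.array([np.cos(t),np.sin(t)])+(7+h+extra)*n
E
python3 - <<'E'
from h import *
a=lev(182.5,extra=20);print(a)
plan([cl2w(*a,160),cl2w(*a,120),cl2w(*a,70),cl2w(*a,30)])
E
```

```text
[-124.24679713  -42.03147417]
[[-11.0, 77.0, -69.0], [0, np.float64(0.003), 0]]
[[-11.0, 117.0, -69.0], [0, np.float64(0.003), 0]]
[[-11.0, 167.0, -69.0], [0, np.float64(0.003), 0]]
[[-11.0, 207.0, -69.0], [0, np.float64(0.003), 0]]
```

drive_tool([
  [[-6,0,-40],[0,0,0],0],
  [[-11,40,-69],[0,0,0],0],
  [[-11,80,-69],[0,0,0],0],
  [[-11,120,-69],[0,0,0],0],
  [[-11,160,-69],[0,0,0],0],
  [[-11,190,-69],[0,0,0],0],
  [[-11,205,-69],[0,0,0],0],
  [[-11,205,-69],[0,0,0],0],
])

```text
t: 3.9
tcp_pos: [0.4985, -0.0969, 0.2043]
tcp_rot: [[0.99, -0.001, -0.143], [0.143, 0.001, 0.99], [-0.001, -1.0, 0.001]]
force: [0.7, -0.9, -0.4]
grip_width: 0.0001
```

```bash
cat > look.py <<'E'
import sys
from h import *
n,o=sys.argv[1],sys.argv[2]
c=arm.calibration(n);im=arm.camera(n);np.save(o+".npy",c,allow_pickle=True)
cv2.imwrite(f"pics/{o}.png",cv2.resize(im[:,:,::-1],(800,600),interpolation=cv2.INTER_CUBIC))
s=arm.sense();print(s["t"],"tcp",np.round(s["tcp_pos"],4),"clamp",np.round(Cw(s["tcp_pos"]),1),"F",np.round(s["force"],1),"q",np.round(s["q"]))
E
python3 look.py wrist w2
```

```text
3.95 tcp [ 0.4989 -0.0973  0.2051] clamp [-124.   -42.1] F [ 0.8 -0.1  0.4] q [-17.  31.  27. 122. -26.  33.  37.]
```

View pics/w2.png

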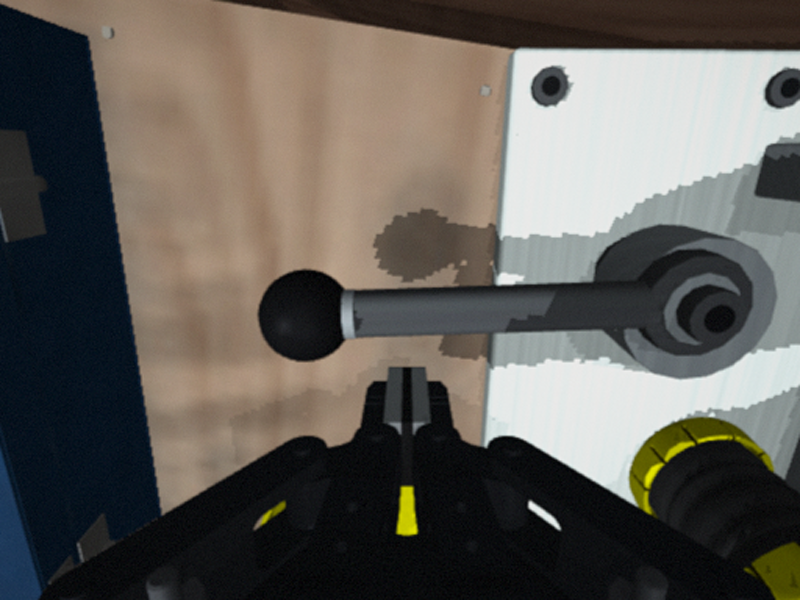

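```bash
python3 - <<'E'
from h import *
plan([cl2w(*lev(182.5,extra=12),32),cl2w(*lev(182.5,extra=5),32),cl2w(*lev(182.5,extra=1),32)]+[cl2w(*lev(t),32) for t in (180,176,172,168,164)])
E
```

```text
[[-1.0, 0.0, 8.0], [0, np.float64(0.005), 0]]
[[-1.0, 0.0, 15.0], [0, np.float64(0.005), 0]]
[[-1.0, 0.0, 19.0], [0, np.float64(0.005), 0]]
[[-2.0, 0.0, 24.0], [0, np.float64(0.005), 0]]
[[-3.0, 0.0, 30.0], [0, np.float64(0.005), 0]]
[[-4.0, 0.0, 35.0], [0, np.float64(0.005), 0]]
[[-4.0, 0.0, 41.0], [0, np.float64(0.005), 0]]
[[-4.0, 0.0, 47.0], [0, np.float64(0.005), 0]]
```

drive_tool([
  [[-1,0,8],[0,0,0],0],
  [[-1,0,15],[0,0,0],0],
  [[-1,0,19],[0,0,0],0],
  [[-2,0,24],[0,0,0],0],
  [[-3,0,30],[0,0,0],0],
  [[-4,0,35],[0,0,0],0],
  [[-4,0,41],[0,0,0],0],
  [[-4,0,47],[0,0,0],0],
])

```text
t: 4.95
tcp_pos: [0.4878, -0.0516, 0.2046]
tcp_rot: [[0.99, -0.0, -0.141], [0.141, -0.0, 0.99], [-0.0, -1.0, -0.0]]
force: [1.2, -1.4, 0.7]
grip_width: 0.0001
```

```bash
python3 look.py wrist w3;  python3 - <<'E'
from h import *
plan([cl2w(*lev(t),32) for t in (160,156,152,148,144,140,136,132)])
E
```

```text
5.0 tcp [ 0.4877 -0.0507  0.2045] clamp [-128.6    5.7] F [ 1.3 -0.9  0.1] q [-23.  30.  27. 124. -26.  31.  32.]
[[1.0, -0.0, 5.0], [0, np.float64(0.005), 0]]
[[2.0, -0.0, 11.0], [0, np.float64(0.005), 0]]
[[3.0, -0.0, 17.0], [0, np.float64(0.005), 0]]
[[5.0, -0.0, 23.0], [0, np.float64(0.005), 0]]
[[7.0, -0.0, 28.0], [0, np.float64(0.005), 0]]
[[10.0, -0.0, 34.0], [0, np.float64(0.005), 0]]
[[13.0, -0.0, 40.0], [0, np.float64(0.005), 0]]
[[17.0, -0.0, 45.0], [0, np.float64(0.005), 0]]
```

View pics/w3.png

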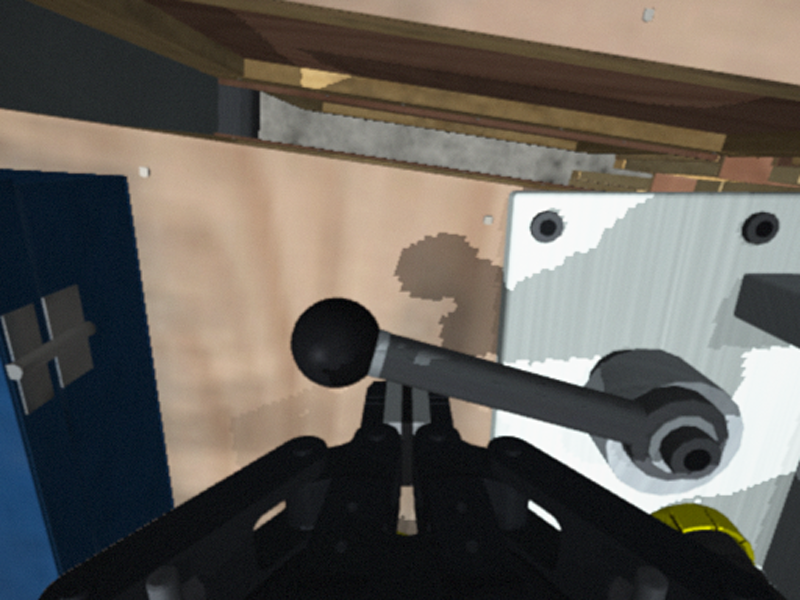

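```bash
python3 - <<'E'
from h import *
plan([cl2w(*lev(t,r=r),32) for t,r in zip((160,156,152,148,144,140,136,132),(85,84,83,82,81,80,80,80))])
E
```

```text
[[2.0, -0.0, 5.0], [0, np.float64(0.005), 0]]
[[4.0, -0.0, 10.0], [0, np.float64(0.005), 0]]
[[6.0, -0.0, 15.0], [0, np.float64(0.005), 0]]
[[8.0, -0.0, 21.0], [0, np.float64(0.005), 0]]
[[11.0, -0.0, 25.0], [0, np.float64(0.005), 0]]
[[14.0, -0.0, 30.0], [0, np.float64(0.005), 0]]
[[17.0, -0.0, 35.0], [0, np.float64(0.005), 0]]
[[20.0, -0.0, 40.0], [0, np.float64(0.005), 0]]
```

drive_tool([
  [[2,0,5],[0,0,0],0],
  [[4,0,10],[0,0,0],0],
  [[6,0,15],[0,0,0],0],
  [[8,0,21],[0,0,0],0],
  [[11,0,25],[0,0,0],0],
  [[14,0,30],[0,0,0],0],
  [[17,0,35],[0,0,0],0],
  [[20,0,40],[0,0,0],0],
])

```text
t: 6.0
tcp_pos: [0.5027, -0.0093, 0.2049]
tcp_rot: [[0.99, 0.001, -0.141], [0.141, -0.0, 0.99], [0.001, -1.0, -0.0]]
force: [0.4, -1.6, 0.4]
grip_width: -0.0
```

```bash
python3 - <<'E'
from h import *
s=arm.sense();print(s["force"],Cw(s["tcp_pos"]),s["q"].round())
plan([cl2w(*lev(t,r=80),32) for t in (128,124,120,116,112,108,104,100)])
E
```

```text
[ 0.38324549 -1.63298172  0.40778442] [-108.10551278   44.65480775] [-28.  31.  27. 122. -27.  32.  27.]
[[3.0, -0.0, 6.0], [0, np.float64(0.004), 0]]
[[7.0, -0.0, 11.0], [0, np.float64(0.004), 0]]
[[12.0, -0.0, 15.0], [0, np.float64(0.004), 0]]
[[16.0, -0.0, 19.0], [0, np.float64(0.004), 0]]
[[21.0, -0.0, 23.0], [0, np.float64(0.004), 0]]
[[27.0, -0.0, 26.0], [0, np.float64(0.004), 0]]
[[32.0, -0.0, 29.0], [0, np.float64(0.004), 0]]
[[38.0, -0.0, 31.0], [0, np.float64(0.004), 0]]
```

drive_tool([
  [[3,0,6],[0,0,0],0],
  [[7,0,11],[0,0,0],0],
  [[12,0,15],[0,0,0],0],
  [[16,0,19],[0,0,0],0],
  [[21,0,23],[0,0,0],0],
  [[27,0,26],[0,0,0],0],
  [[32,0,29],[0,0,0],0],
  [[38,0,31],[0,0,0],0],
])

```text
t: 7.0
tcp_pos: [0.5355, 0.0269, 0.2046]
tcp_rot: [[0.99, -0.0, -0.142], [0.142, 0.0, 0.99], [-0.0, -1.0, 0.0]]
force: [-1.1, -1.3, -0.4]
grip_width: 0.0001
```

```bash
python3 look.py wrist w4; python3 - <<'E'
from h import *
plan([cl2w(*lev(t,r=80),32) for t in (97,94,91,88,85,83,81,80)])
E
```

```text
7.05 tcp [0.5363 0.0274 0.2047] clamp [-69.8  76.3] F [-1.1  0.2 -0.9] q [-31.  34.  28. 118. -27.  35.  23.]
[[4.0, -0.0, 1.0], [0, np.float64(0.005), 0]]
[[9.0, -0.0, 2.0], [0, np.float64(0.005), 0]]
[[14.0, -0.0, 3.0], [0, np.float64(0.005), 0]]
[[18.0, -0.0, 4.0], [0, np.float64(0.005), 0]]
[[21.0, -0.0, 5.0], [0, np.float64(0.005), 0]]
[[24.0, -0.0, 5.0], [0, np.float64(0.005), 0]]
[[26.0, -0.0, 5.0], [0, np.float64(0.005), 0]]
[[28.0, -0.0, 5.0], [0, np.float64(0.005), 0]]
```

View pics/w4.png

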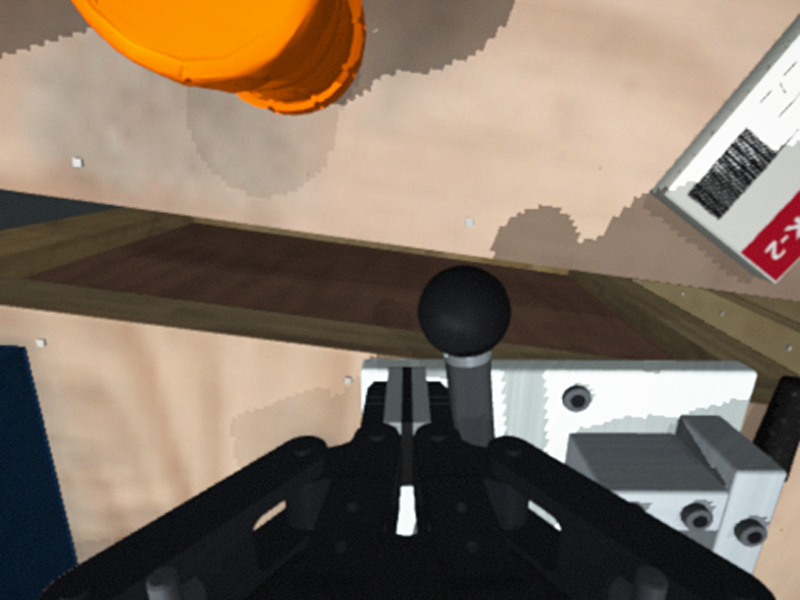

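drive_tool([
  [[4,0,1],[0,0,0],0],
  [[9,0,2],[0,0,0],0],
  [[14,0,3],[0,0,0],0],
  [[18,0,4],[0,0,0],0],
  [[21,0,4],[0,0,0],0],
  [[24,0,5],[0,0,0],0],
  [[26,0,5],[0,0,0],0],
  [[28,0,5],[0,0,0],0],
])

```text
t: 8.05
tcp_pos: [0.5598, 0.0347, 0.2042]
tcp_rot: [[0.99, -0.008, -0.141], [0.141, 0.0, 0.99], [-0.008, -1.0, 0.001]]
force: [-15.3, -3.1, 13.8]
grip_width: 0.0001
```

```bash
python3 look.py wrist w5
```

```text
8.1 tcp [0.5597 0.0347 0.2042] clamp [-45.6  80.4] F [-12.6  -3.    9.8] q [-31.  35.  28. 114. -27.  37.  22.]
```

View pics/w5.png

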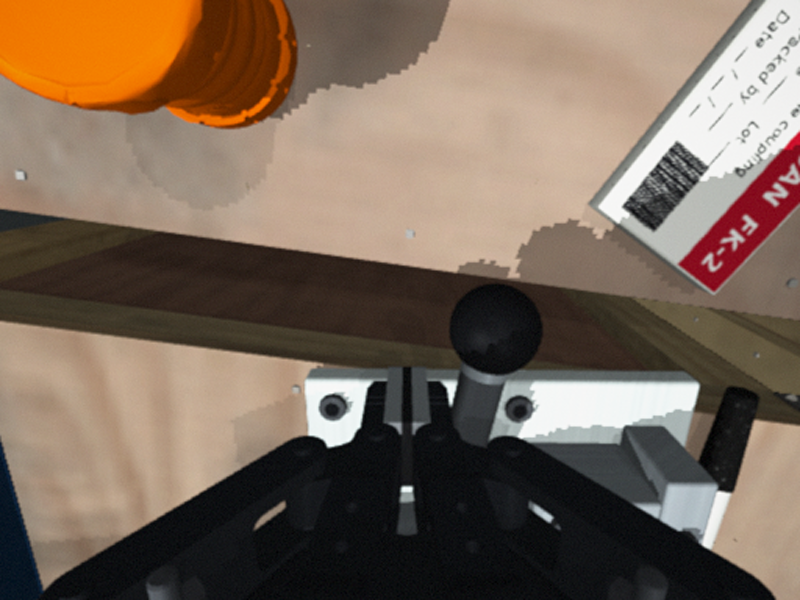

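```bash
cat >> h.py <<'E'
def knob(cn,uv8):
    c=np.load(cn,allow_pickle=True).item(); P=ray(c,((uv8[0]+.5)*.64-.5,(uv8[1]+.5)*.64-.5),.049); k=Cw(P)
    return k, np.hypot(k[0]+40,k[1]), np.degrees(np.arctan2(k[1],k[0]+40))%360
E
python3 - <<'E'
from h import *
print(knob("w5.npy",(497,330)),knob("w4.npy",(465,311)),knob("w3.npy",(336,342)),knob("w2.npy",(305,315)))
E
```

```text
(array([-18.61000133, 112.38578369]), np.float64(114.40321857172071), np.float64(79.2239758597613)) (array([-52.58936983, 113.84484949]), np.float64(114.53882305798088), np.float64(96.31033272288164)) (array([-150.29513192,   32.20598096]), np.float64(114.90100667078957), np.float64(163.722290171977)) (array([-155.11935222,   -5.09634112]), np.float64(115.23210468186001), np.float64(182.53483274863024))
```

drive_tool([
  [[-10,0,0],[0,0,0],0],
  [[-22,0,0],[0,0,0],0],
  [[-24,-30,0],[0,0,0],0],
  [[-24,-70,0],[0,0,0],0],
  [[-24,-110,0],[0,0,0],20],
  [[-10,-130,-40],[0,0,0],20],
  [[10,-130,-90],[0,0,0],20],
  [[10,-130,-90],[0,0,0],20],
])

```text
t: 9.1
tcp_pos: [0.5857, -0.0565, 0.3357]
tcp_rot: [[0.991, 0.004, -0.135], [0.135, -0.002, 0.991], [0.003, -1.0, -0.003]]
force: [0.1, -1.6, -0.4]
grip_width: 0.0203
```

```bash
python3 look.py wrist w6
```

```text
9.15 tcp [ 0.585  -0.0541  0.335 ] clamp [-32.7 -11.1] F [-1.   1.1 -0.6] q [-28.  27.  36. 107. -20.  52.  25.]
```

View pics/w6.png

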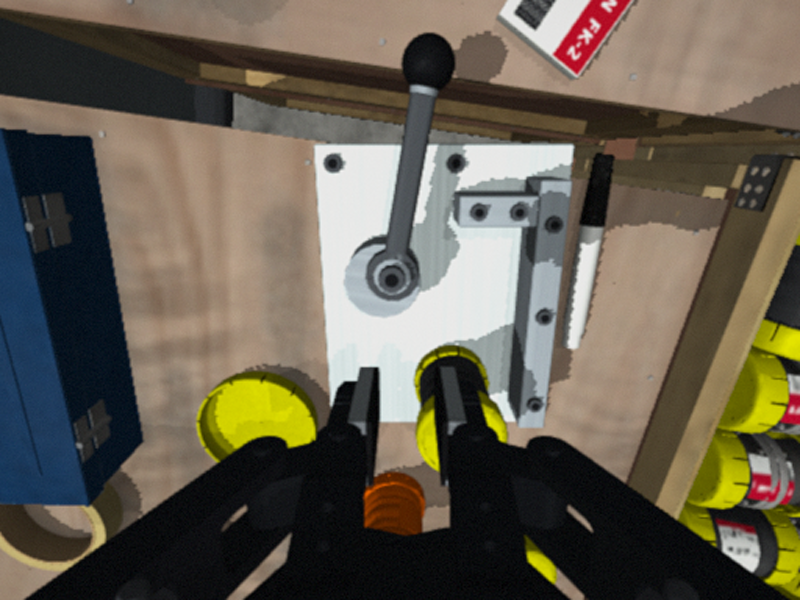

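```bash
python3 - <<'E'
from h import *
c=np.load("w6.npy",allow_pickle=True).item()
def q(uv,z): return Cw(ray(c,((uv[0]+.5)*.64-.5,(uv[1]+.5)*.64-.5),z))
print("pivot",q((393,279),.063),"railcorner63,55",q((570,182),.048),"plate -90,75",q((316,144),.012),"75,75",q((574,146),.012),"stop -1,28",q((459,228),.048))
for z in (.012,.025): print("foot top edge",q((451,347),z),q((416,380),z),q((487,380),z))
def pr(p): 
    a=proj(c,W(fx,np.array(p)/1000)); return ((a+.5)/.64-.5).round().tolist()
th=np.linspace(0,2*np.pi,36)
im=cv2.imread("pics/w6.png")
for cy in (-87,):
  for z in (12,89): cv2.polylines(im,[np.int32(pr(np.c_[-.8+28*np.cos(th),cy+28*np.sin(th),z+0*th]))],True,(0,0,255),1)
cv2.imwrite("pics/w6o.png",im[250:550,250:650].repeat(2,0).repeat(2,1))
E
```

```text
pivot [-38.77241723   0.51567874] railcorner63,55 [62.04036948 53.16778849] plate -90,75 [-87.67444702  74.37211955] 75,75 [75.08095066 72.83705926] stop -1,28 [-0.10604996 27.20065098]
foot top edge [  1.60158292 -65.96914358] [-23.92592263 -93.08963948] [ 29.55440127 -93.3036539 ]
foot top edge [  0.12925371 -59.95292187] [-24.26688511 -85.87145046] [ 26.84321662 -86.07597987]
```

View pics/w6o.png

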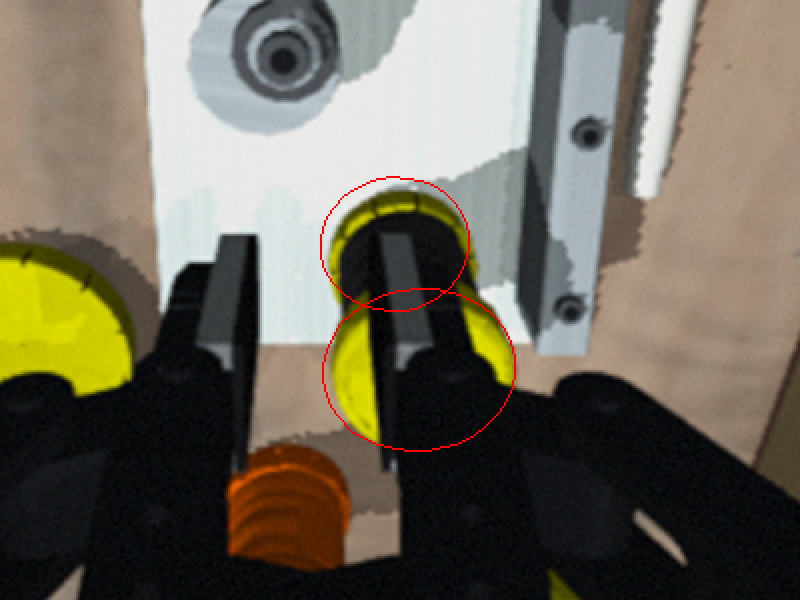

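```bash
python3 - <<'E'
from h import *
plan([cl2w(1.5,-144-15,130),cl2w(1.5,-144-15,25)])
s=arm.sense();print(s["tcp_pos"],s["tcp_rot"])
E
```

```text
[[34.0, 32.0, -148.0], [0, np.float64(0.001), 0]]
[[34.0, 137.0, -148.0], [0, np.float64(0.001), 0]]
[ 0.58503118 -0.05411401  0.33496408] [[ 9.90439174e-01  1.31396659e-03 -1.37943887e-01]
 [ 1.37944772e-01 -6.07671128e-04  9.90439736e-01]
 [ 1.21758020e-03 -9.99998952e-01 -7.83116112e-04]]
```

drive_tool([
  [[12,0,-50],[0,0,0],16],
  [[24,0,-100],[0.04,0,0],16],
  [[34,0,-140],[0.087,0,0],16],
  [[34,25,-148],[0.087,0,0],16],
  [[34,65,-148],[0.087,0,0],16],
  [[34,105,-148],[0.087,0,0],16],
  [[34,130,-148],[0.087,0,0],16],
  [[34,137,-148],[0.087,0,0],16],
])

```text
t: 10.15
tcp_pos: [0.6384, -0.1911, 0.1948]
tcp_rot: [[0.99, -0.017, -0.143], [0.144, 0.088, 0.986], [-0.004, -0.996, 0.09]]
force: [-0.3, 0.3, 0.7]
grip_width: 0.016
```

```bash
python3 look.py wrist w7; python3 look.py scene s7; python3 - <<'E'
from h import *
s=arm.sense(); R=s["tcp_rot"];tip=s["tcp_pos"]+.173*R[:,1];print("tip",Cw(tip),tip[2]);print(R)
E
```

```text
10.2 tcp [ 0.6387 -0.1916  0.1953] clamp [   1.6 -154.7] F [0.4 0.1 0.1] q [ -6.  44.  27.  99. -32.  48.  46.]
10.25 tcp [ 0.6392 -0.1922  0.1967] clamp [   2.  -155.3] F [-0.7  0.8 -0.5] q [ -6.  44.  27.  99. -32.  48.  46.]
tip [   1.63284431 -140.08980476] 0.024422186010521124
[[ 0.98971902 -0.01424457 -0.14231428]
 [ 0.14301561  0.08693091  0.9858953 ]
 [-0.00167215 -0.9961125   0.08807437]]
```

View pics/w7.png

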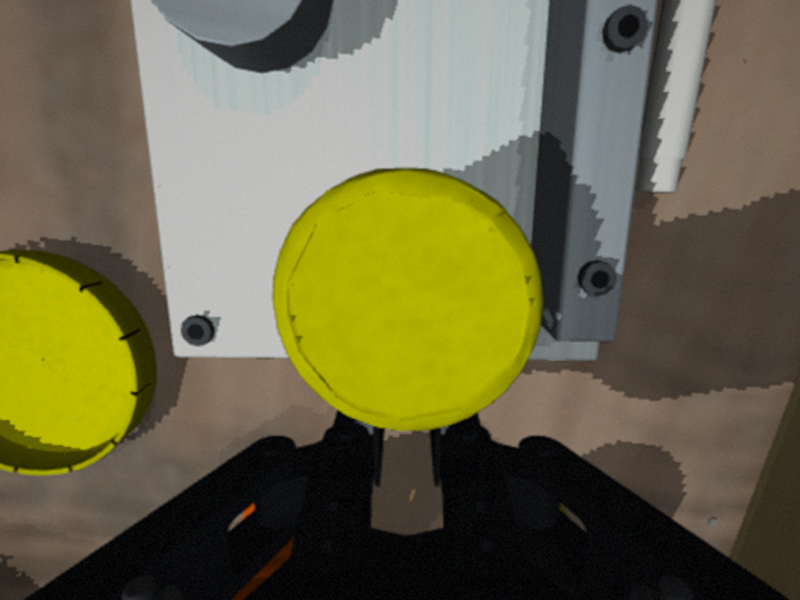

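View pics/s7.png

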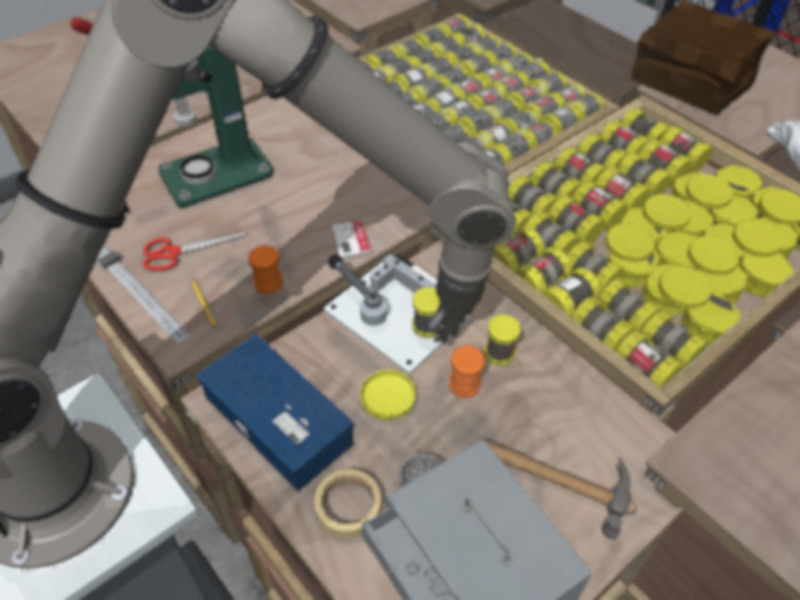

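```bash
python3 - <<'E'
from h import *
c=np.load("w7.npy",allow_pickle=True).item()
def q(uv,z): return Cw(ray(c,((uv[0]+.5)*.64-.5,(uv[1]+.5)*.64-.5),z))
print("top c",q((408,300),.089),q((274,295),.089),q((542,295),.089),q((408,168),.089),q((408,431),.089))
print("rail end 45,-110",q((562,339),.048),q((612,340),.048),"plate",q((175,356),.012))
E
```

```text
top c [  1.27903344 -88.04122992] [-24.79466344 -87.2307841 ] [ 27.26961134 -86.85511735] [  1.10636038 -63.38499376] [   1.47689938 -116.29479366]
rail end 45,-110 [  47.08508575 -109.37280693] [  61.92803539 -109.57063967] plate [ -88.93243934 -129.37731072]
```

```bash
cat >> h.py <<'E'
def plantip(pts):  # pts (x,y clamp mm, tipz mm), keep orientation
    s=arm.sense();R=s["tcp_rot"];t=s["tcp_pos"]+.173*R[:,1];print("tip now",Cw(t).round(1),round(t[2]*1000,1),"F",s["force"].round(1))
    for x,y,z in pts:
        w=W(fx,[[x/1000,y/1000,z/1000]])[0]; print((R.T@(w-t)*1000).round(1).tolist())
E
python3 - <<'E'
from h import *
y=np.array([-135,-130,-125,-120,-114,-108,-102,-96]);x=np.interp(y,[-127,-60],[1,16.5])
plantip([(a,b,24.5) for a,b in zip(x,y)])
E
```

```text
tip now [   1.6 -140.1] 24.4 F [-0.7  0.8 -0.5]
[-0.6, 0.4, 5.1]
[-0.6, 0.8, 10.1]
[-0.1, 1.3, 15.0]
[1.1, 1.7, 20.0]
[2.5, 2.2, 26.0]
[4.0, 2.7, 31.9]
[5.4, 3.3, 37.9]
[6.8, 3.8, 43.9]
```

drive_tool([
  [[-0.5,0.4,5],[0,0,0],16],
  [[-0.5,0.8,10],[0,0,0],16],
  [[0,1.3,15],[0,0,0],16],
  [[1,1.7,20],[0,0,0],16],
  [[2.5,2.2,26],[0,0,0],16],
  [[4,2.7,32],[0,0,0],16],
  [[5.4,3.3,38],[0,0,0],16],
  [[6.8,3.8,44],[0,0,0],16],
])

```text
t: 11.25
tcp_pos: [0.6402, -0.1499, 0.1983]
tcp_rot: [[0.99, -0.011, -0.14], [0.141, 0.084, 0.986], [0.001, -0.996, 0.085]]
force: [-0.7, -5.3, 4.3]
grip_width: 0.016
```

```bash
python3 look.py wrist w8; python3 - <<'E'
from h import *
y=np.array([-91,-85,-79,-73,-67,-61,-56,-52]);x=np.interp(y,[-127,-60],[1,16.5])
plantip([(a,b,24.5) for a,b in zip(x,y)])
E
```

```text
11.3 tcp [ 0.6404 -0.1486  0.1982] clamp [   9.2 -112.3] F [-0.4 -2.6  4.3] q [-10.  43.  27. 100. -32.  47.  43.]
tip now [  9.3 -97.3] 25.8 F [-0.4 -2.6  4.3]
[0.1, 1.9, 6.2]
[1.5, 2.4, 12.2]
[2.9, 2.9, 18.1]
[4.3, 3.4, 24.1]
[5.8, 3.9, 30.1]
[7.2, 4.4, 36.1]
[7.4, 4.9, 41.0]
[7.4, 5.2, 45.0]
```

View pics/w8.png

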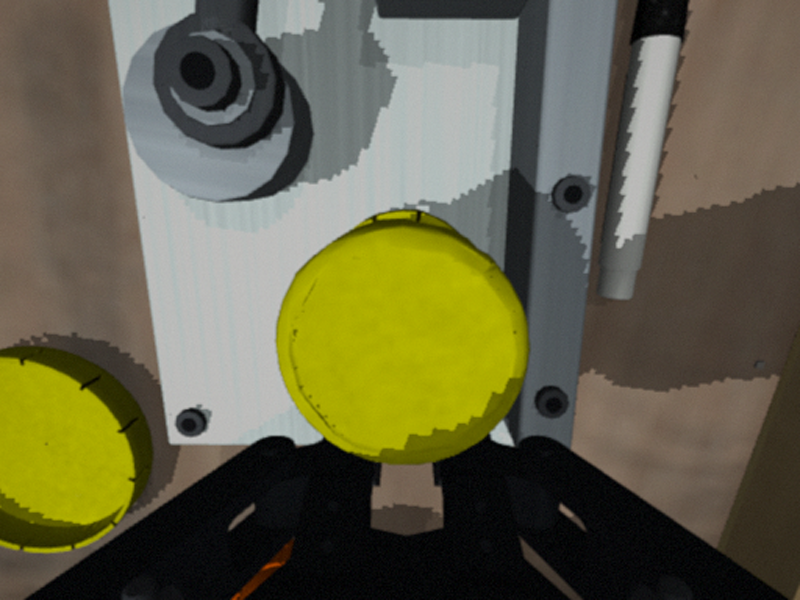

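```bash
python3 - <<'E'
from h import *
c=np.load("w8.npy",allow_pickle=True).item()
def q(uv,z): return Cw(ray(c,((uv[0]+.5)*.64-.5,(uv[1]+.5)*.64-.5),z))
print("top c",q((276,335),.089),q((529,335),.089),q((403,463),.089),"bottom cap front",q((405,210),.012),q((405,210),.026))
im=cv2.imread("pics/s7.png")
s=arm.sense();print(s["force"])
i=arm.camera("side");cv2.imwrite("pics/d8.png",cv2.resize(i[130:250,180:330,::-1],None,fx=5,fy=5,interpolation=cv2.INTER_CUBIC))
E
```

```text
top c [-17.73644154 -56.26173716] [ 34.48677392 -56.11538433] [  8.5059007  -86.09192505] bottom cap front [  8.63507321 -33.67267486] [  8.66988312 -33.16878798]
[-0.38190928 -2.64828365  4.32535664]
```

View pics/d8.png

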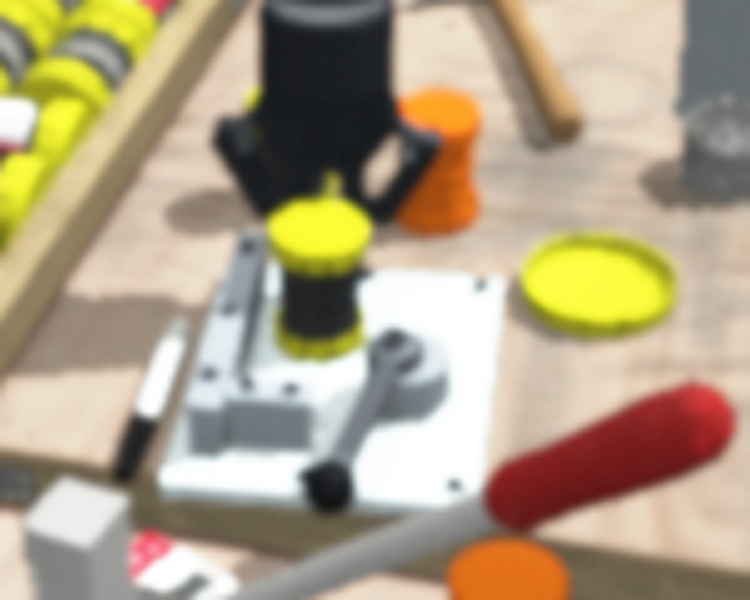

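```bash
python3 - <<'E'
from h import *
plantip([(9,-103,26),(9,-105,20),(9.5,-99,20),(10,-94,20),(11,-89,20),(12,-84,20),(13,-79,20),(13.5,-75,20)])
E
```

```text
tip now [  9.1 -97.4] 25.7 F [-0.4 -3.2  2.4]
[-0.2, -0.8, -5.6]
[-0.2, 5.0, -8.1]
[0.3, 5.5, -2.1]
[0.9, 5.9, 2.9]
[1.9, 6.4, 7.8]
[2.9, 6.8, 12.8]
[3.9, 7.2, 17.8]
[4.5, 7.6, 21.8]
```

drive_tool([
  [[0,-1,-6],[0,0,0],16],
  [[0,3.5,-9],[0,0,0],16],
  [[0.2,4,-3],[0,0,0],16],
  [[0.9,4.5,2],[0,0,0],16],
  [[1.9,5,7],[0,0,0],16],
  [[2.9,5.4,12],[0,0,0],16],
  [[3.9,5.9,17],[0,0,0],16],
  [[4.5,6.2,21],[0,0,0],16],
])

```text
t: 12.35
tcp_pos: [0.6415, -0.1268, 0.1933]
tcp_rot: [[0.99, -0.012, -0.141], [0.142, 0.086, 0.986], [-0.0, -0.996, 0.087]]
force: [0.4, -0.8, -1.2]
grip_width: 0.0159
```

```bash
python3 look.py wrist w9; python3 - <<'E'
from h import *
plantip([(14.5,-70,20.5),(15.5,-65,20.5),(16.5,-60,20.5),(17,-56,20.5),(17.3,-52,20.5),(17.5,-48,20.5),(17.5,-45,20.5),(17.5,-42,20.5)])
E
```

```text
12.4 tcp [ 0.6416 -0.1262  0.1933] clamp [ 13.4 -90.2] F [-0.5 -0.4 -0.7] q [-12.  43.  27. 101. -33.  46.  41.]
tip now [ 13.3 -75.1] 21.0 F [-0.5 -0.4 -0.7]
[1.2, 0.9, 5.0]
[2.2, 1.3, 10.0]
[3.2, 1.8, 14.9]
[3.8, 2.1, 18.9]
[4.1, 2.5, 22.9]
[4.3, 2.8, 26.9]
[4.3, 3.1, 29.9]
[4.3, 3.4, 32.9]
```

View pics/w9.png

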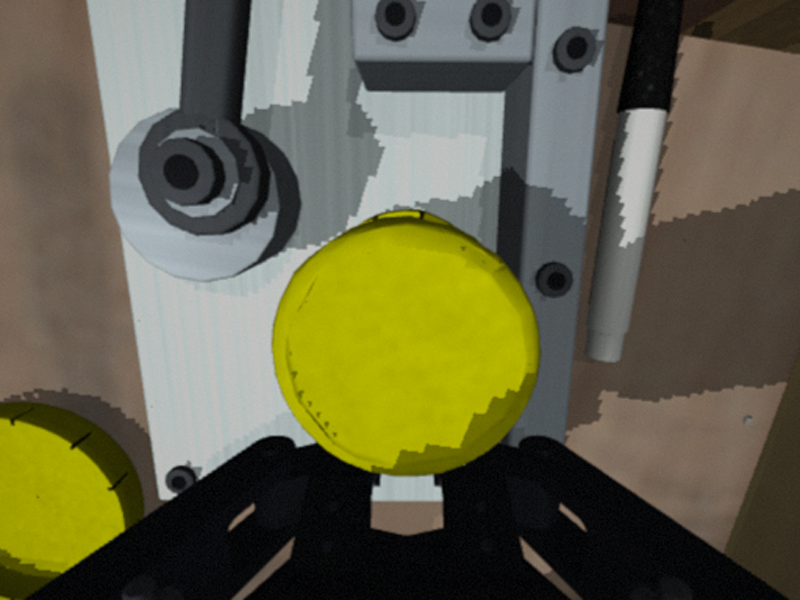

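Force is now small; contact is on the lower cap and the coupling rides centred between the two fingertips. Continue.

drive_tool([
  [[1.2,0.6,5],[0,0,0],16],
  [[2.2,1,10],[0,0,0],16],
  [[3.2,1.5,15],[0,0,0],16],
  [[3.8,1.9,19],[0,0,0],16],
  [[4.2,2.3,23],[0,0,0],16],
  [[4.5,2.6,27],[0,0,0],16],
  [[4.5,2.9,30],[0,0,0],16],
  [[4.5,3.1,32],[0,0,0],16],
])

```text
t: 13.4
tcp_pos: [0.6412, -0.0951, 0.1931]
tcp_rot: [[0.99, -0.012, -0.141], [0.141, 0.086, 0.986], [-0.0, -0.996, 0.086]]
force: [-2.0, -4.7, 0.3]
grip_width: 0.0159
```

```bash
python3 look.py wrist w10; python3 - <<'E'
from h import *
plantip([(17.5,-41,20.5),(17.5,-40,20.5),(17.5,-39,20.5),(17.5,-38,20.5),(17.5,-37,20.5)])
E
```

```text
13.45 tcp [ 0.6412 -0.0948  0.1931] clamp [ 17.3 -59.1] F [-1.9 -4.1  1. ] q [-15.  43.  27. 102. -33.  45.  39.]
tip now [ 17.2 -44. ] 20.7 F [-1.9 -4.1  1. ]
[0.3, 0.5, 3.0]
[0.3, 0.6, 4.0]
[0.3, 0.7, 5.0]
[0.3, 0.8, 6.0]
[0.3, 0.8, 7.0]
```

View pics/w10.png

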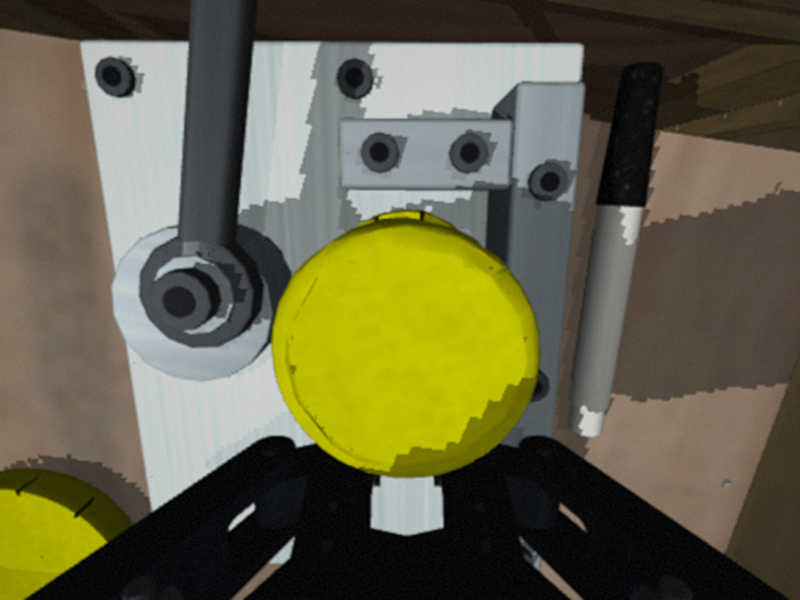

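```bash
cat > meas.py <<'E'
import sys
from h import *
c=np.load(sys.argv[1],allow_pickle=True).item()
def q(uv,z): return Cw(ray(c,((uv[0]+.5)*.64-.5,(uv[1]+.5)*.64-.5),z)).round(1)
for a in sys.argv[2:]:
    u,v,z=map(float,a.split(","));print(a,q((u,v),z/1000))
E
python3 meas.py w10.npy 408,210,20 273,335,89 541,335,89 405,477,89 342,188,48 512,188,48 584,83,48
```

```text
408,210,20 [17.9 21.2]
273,335,89 [-8.4 -0.3]
541,335,89 [43.6 -0.1]
405,477,89 [ 17.3 -31.7]
342,188,48 [-0.  27.9]
512,188,48 [45.9 28. ]
584,83,48 [62.7 54.1]
```

drive_tool([
  [[0,0.2,1.5],[0,0,0],16],
  [[0,0.3,3],[0,0,0],16],
  [[0,0.4,4.5],[0,0,0],16],
  [[0,0.4,5.2],[0,0,0],16],
])

```text
t: 13.95
tcp_pos: [0.6405, -0.0899, 0.1931]
tcp_rot: [[0.99, -0.013, -0.141], [0.141, 0.086, 0.986], [-0.0, -0.996, 0.087]]
force: [-2.2, -5.3, 0.9]
grip_width: 0.0158
```

```bash
python3 look.py wrist w11; python3 - <<'E'
from h import *
plantip([])
E
```

```text
14.0 tcp [ 0.6405 -0.0897  0.1931] clamp [ 17.4 -54. ] F [-1.6 -4.6  1.9] q [-15.  42.  27. 102. -33.  45.  39.]
tip now [ 17.2 -39. ] 20.7 F [-1.6 -4.6  1.9]
```

View pics/w11.png

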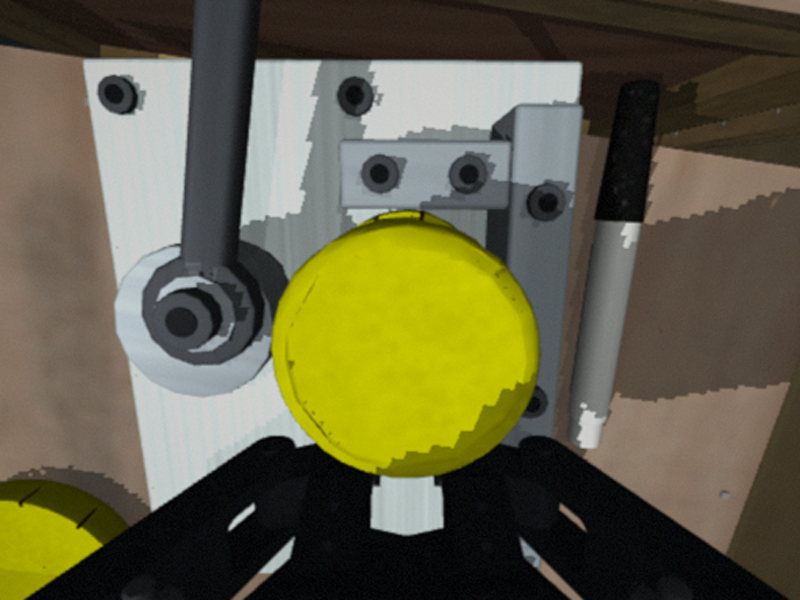

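drive_tool([
  [[0,0.1,1],[0,0,0],16],
  [[0,0.2,2],[0,0,0],16],
])

```text
t: 14.25
tcp_pos: [0.6403, -0.089, 0.1933]
tcp_rot: [[0.99, -0.012, -0.14], [0.14, 0.084, 0.987], [0.0, -0.996, 0.085]]
force: [-1.1, -8.8, 1.1]
grip_width: 0.0156
```

```bash
python3 - <<'E'
from h import *
plantip([])
E
```

```text
tip now [ 17.2 -38.6] 20.9 F [-1.1 -8.8  1.1]
```

drive_tool([
  [[1,0,0],[0,0,0],16],
  [[2,0,0],[0,0,0],16],
])

```text
t: 14.5
tcp_pos: [0.6413, -0.0891, 0.193]
tcp_rot: [[0.99, -0.014, -0.14], [0.14, 0.084, 0.987], [-0.002, -0.996, 0.085]]
force: [-4.5, -8.7, 3.4]
grip_width: 0.016
```

```bash
python3 look.py wrist w12; python3 - <<'E'
from h import *
plantip([])
E
```

```text
14.55 tcp [ 0.6414 -0.0891  0.193 ] clamp [ 18.3 -53.5] F [-4.8 -8.5  1.7] q [-15.  43.  27. 102. -33.  45.  38.]
tip now [ 17.9 -38.7] 20.6 F [-4.8 -8.5  1.7]
```

View pics/w12.png

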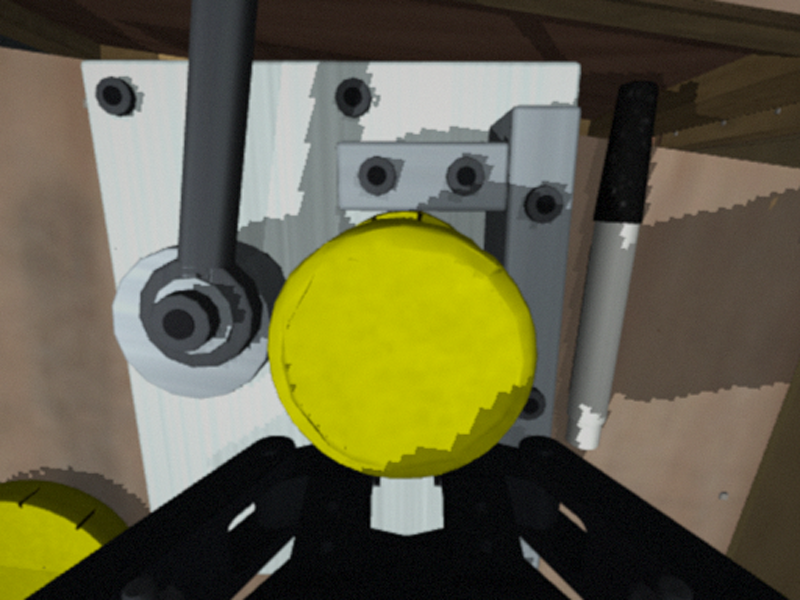

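```bash
python3 - <<'E'
from h import *
plantip([(17.2,-45,21),(17.2,-57,21),(17,-60,50),(17,-60,95),(15,-60,135)])
s=arm.sense();R=s["tcp_rot"]
# untilt rotation target
a=fx[2]; T=np.array([[np.cos(a),0,-np.sin(a)],[np.sin(a),0,np.cos(a)],[0,-1,0]])
from scipy.spatial.transform import Rotation as Ro
print(Ro.from_matrix(R.T@T).as_rotvec())
for x,y,z in [(12,-20,135),(10,30,135),(10,82,135)]:
    w=W(fx,[[x/1000,y/1000,z/1000]])[0]; tcp=w-.173*T[:,1]; print((R.T@(tcp-s["tcp_pos"])*1000).round(1))
E
```

```text
tip now [ 17.9 -38.7] 20.6 F [-4.8 -8.5  1.7]
[-0.7, -0.9, -6.2]
[-0.7, -2.0, -18.2]
[-1.0, -31.1, -18.7]
[-1.1, -76.0, -14.9]
[-3.2, -115.8, -11.4]
[-0.08546527  0.00301086 -0.00241138]
[  -6.5 -111.8   43.2]
[  -8.3 -107.5   93. ]
[  -8.1 -103.   144.8]
```

drive_tool([
  [[-1,-1,-6],[0,0,0],16],
  [[-1,-2,-18],[0,0,0],16],
  [[-1,-31,-19],[0,0,0],16],
  [[-1,-76,-15],[0,0,0],0],
  [[-3,-116,-11],[-0.04,0,0],0],
  [[-6,-112,43],[-0.085,0,0],0],
  [[-8,-108,93],[-0.085,0,0],0],
  [[-8,-103,145],[-0.085,0,0],0],
])

```text
t: 15.55
tcp_pos: [0.6151, 0.0475, 0.3087]
tcp_rot: [[0.99, 0.001, -0.142], [0.142, 0.003, 0.99], [0.001, -1.0, 0.003]]
force: [0.8, -0.7, -0.0]
grip_width: 0.0001
```

```bash
python3 look.py wrist w13; python3 look.py side d13; python3 - <<'E'
from h import *
plantip([(10,82,100),(10,82,60),(10,82,33)])
E
```

```text
15.6 tcp [0.6145 0.0566 0.3076] clamp [11.7 94.6] F [-0.6  6.5 -1.5] q [-36.  32.  35. 104. -23.  51.  18.]
15.65 tcp [0.615  0.054  0.3077] clamp [11.8 91.9] F [-0.5 -0.2 -0.3] q [-36.  32.  35. 104. -23.  51.  18.]
tip now [11.7 93.2] 134.7 F [-0.5 -0.2 -0.3]
[-1.8, 34.6, -11.4]
[-1.8, 74.6, -11.7]
[-1.8, 101.6, -11.9]
```

View pics/w13.png

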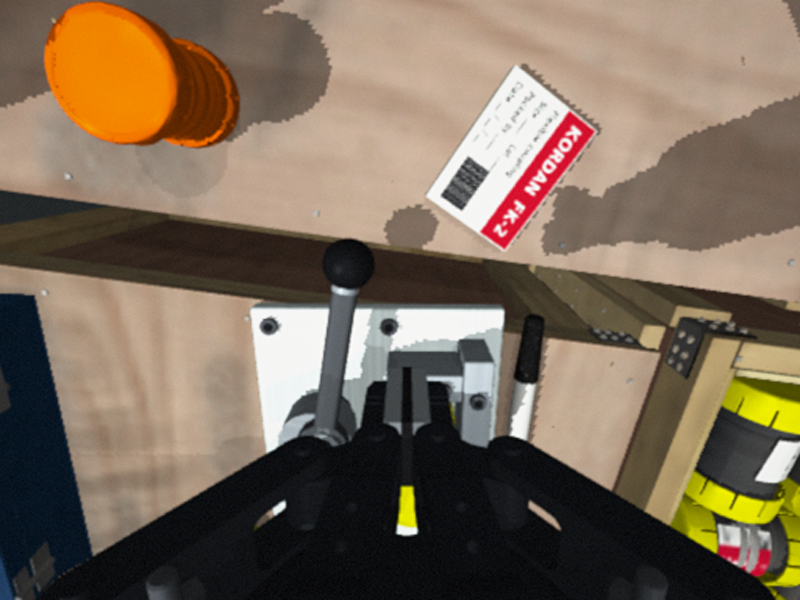

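View pics/d13.png

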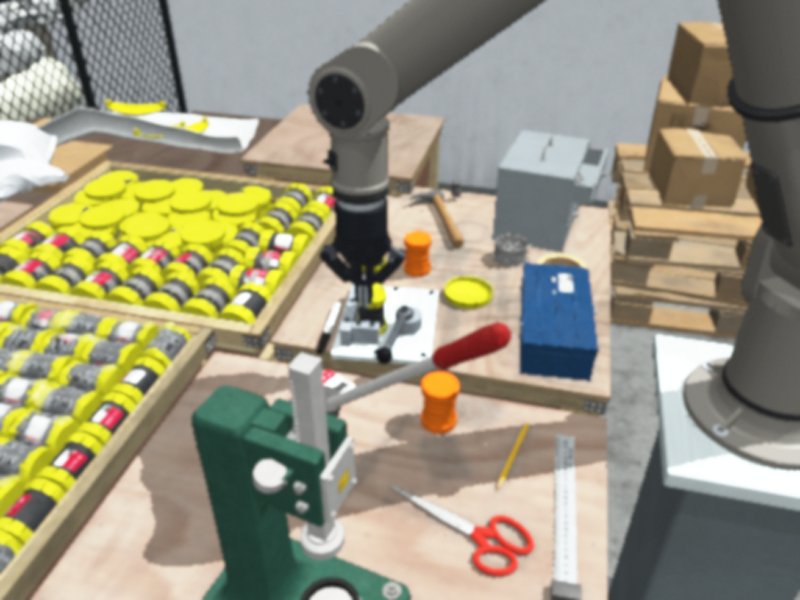

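drive_tool([
  [[0,30,0],[0,0,0],0],
  [[0,65,0],[0,0,0],0],
  [[0,90,0],[0,0,0],0],
  [[0,101,0],[0,0,0],0],
  [[0,101,0],[0,0,0],0],
])

```text
t: 16.27
tcp_pos: [0.6153, 0.0456, 0.2071]
tcp_rot: [[0.99, -0.001, -0.141], [0.141, 0.002, 0.99], [-0.001, -1.0, 0.002]]
force: [0.5, -0.4, -0.3]
grip_width: 0.0004
```

```bash
python3 look.py wrist w14; python3 - <<'E'
from h import *
plantip([])
E
```

```text
16.325 tcp [0.6156 0.0456 0.2078] clamp [11.3 83.5] F [-0.4 -0.3 -0.3] q [-32.  39.  30. 107. -29.  41.  23.]
tip now [11.4 83.9] 34.8 F [-0.4 -0.3 -0.3]
```

View pics/w14.png

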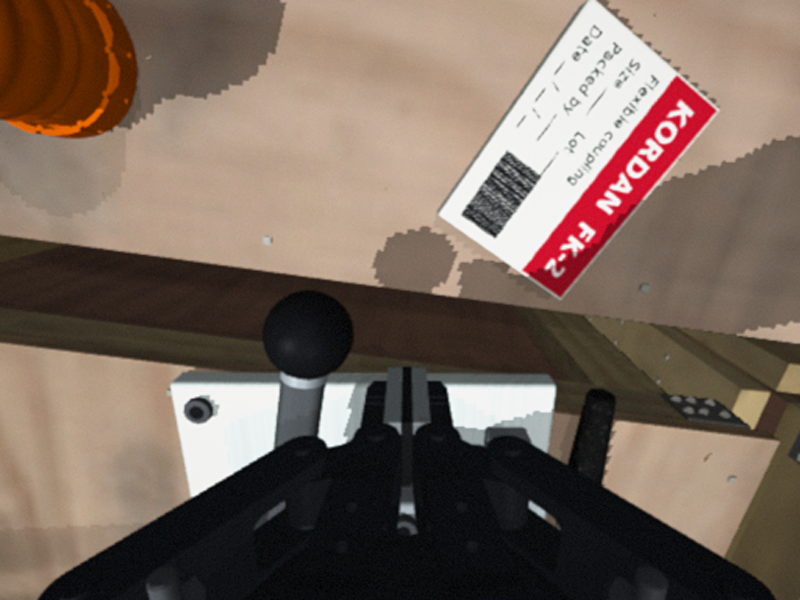

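```bash
sed -i 's/h=7.5\*abs(n\[0\])/h=12*abs(n[0])/' h.py; python3 - <<'E'
from h import *
plantip([(*lev(80,87,e,-1),33) for e in (10,5,0)]+[(*lev(t,87,0,-1),33) for t in (84,88,92,96,100)])
E
```

```text
tip now [11.4 83.9] 34.8 F [-0.4 -0.3 -0.3]
[-6.1, 1.8, -3.5]
[-11.0, 1.8, -2.6]
[-15.9, 1.8, -1.7]
[-22.3, 1.8, 0.7]
[-29.0, 1.8, 2.5]
[-35.1, 1.8, 3.9]
[-40.5, 1.8, 4.9]
[-46.1, 1.8, 5.6]
```

drive_tool([
  [[-6,1,-3],[0,0,0],0],
  [[-11,1,-2],[0,0,0],0],
  [[-16,1,-1.5],[0,0,0],0],
  [[-22,1,0.5],[0,0,0],0],
  [[-29,1,2.5],[0,0,0],0],
  [[-35,1,4],[0,0,0],0],
  [[-40,1,5],[0,0,0],0],
  [[-46,1,5.5],[0,0,0],0],
])

```text
t: 17.32
tcp_pos: [0.5687, 0.0448, 0.2064]
tcp_rot: [[0.99, 0.0, -0.142], [0.142, 0.002, 0.99], [0.0, -1.0, 0.002]]
force: [2.2, -1.2, 0.7]
grip_width: -0.0003
```

```bash
python3 look.py wrist w15; python3 - <<'E'
from h import *
plantip([(*lev(t,86,0,-1),33) for t in (104,108,112,116,120,124,128,132)])
E
```

```text
17.375 tcp [0.5678 0.0447 0.2062] clamp [-36.2  89.2] F [-0.3 -0.6  1.1] q [-33.  36.  30. 113. -29.  38.  23.]
tip now [-36.4  89.6] 33.2 F [-0.3 -0.6  1.1]
[-3.8, 0.2, -1.0]
[-9.5, 0.2, -1.0]
[-15.2, 0.2, -1.4]
[-21.0, 0.2, -2.3]
[-26.8, 0.2, -3.5]
[-32.6, 0.2, -5.2]
[-38.3, 0.2, -7.3]
[-43.9, 0.2, -9.9]
```

View pics/w15.png

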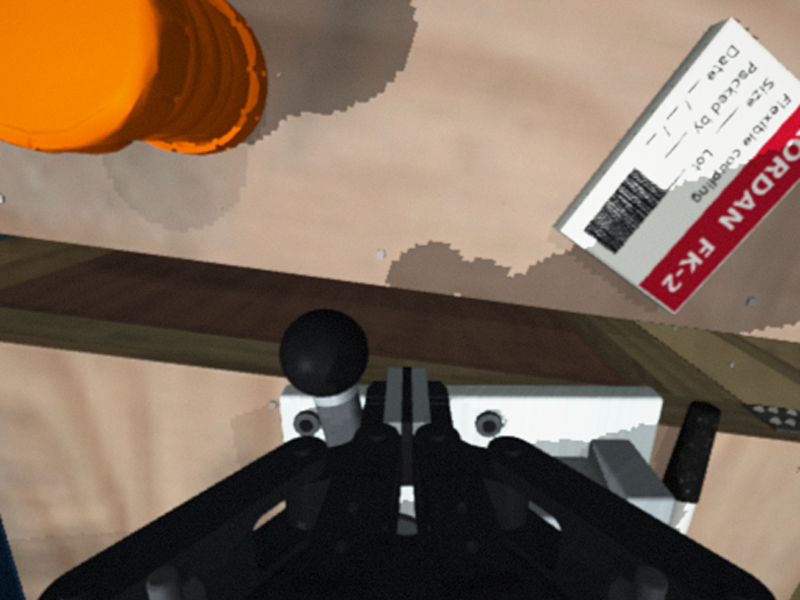

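drive_tool([
  [[-4,0,-1],[0,0,0],0],
  [[-9.5,0,-1],[0,0,0],0],
  [[-15,0,-1.5],[0,0,0],0],
  [[-21,0,-2.5],[0,0,0],0],
  [[-27,0,-3.5],[0,0,0],0],
  [[-32.5,0,-5],[0,0,0],0],
  [[-38,0,-7.5],[0,0,0],0],
  [[-44,0,-10],[0,0,0],0],
])

```text
t: 18.38
tcp_pos: [0.5264, 0.0284, 0.2063]
tcp_rot: [[0.99, -0.0, -0.142], [0.142, 0.002, 0.99], [0.0, -1.0, 0.002]]
force: [1.0, 0.4, 0.3]
grip_width: 0.0002
```

```bash
python3 - <<'E'
from h import *
plantip([(*lev(t,86,0,-1),33) for t in (136,140,144,148,151,154,157)])
E
```

```text
tip now [-79.4  79.1] 33.3 F [1.  0.4 0.3]
[-6.3, 0.3, -2.6]
[-11.6, 0.3, -6.0]
[-16.7, 0.3, -9.9]
[-21.6, 0.3, -14.2]
[-25.0, 0.3, -17.7]
[-28.3, 0.3, -21.4]
[-31.4, 0.3, -25.3]
```

drive_tool([
  [[-6,0,-2.5],[0,0,0],0],
  [[-11.5,0,-6],[0,0,0],0],
  [[-16.5,0,-10],[0,0,0],0],
  [[-21.5,0,-14],[0,0,0],0],
  [[-25,0,-17.5],[0,0,0],0],
  [[-28.5,0,-21.5],[0,0,0],0],
  [[-31.5,0,-25],[0,0,0],0],
])

```text
t: 19.25
tcp_pos: [0.4989, -0.0008, 0.2062]
tcp_rot: [[0.99, -0.0, -0.142], [0.142, 0.002, 0.99], [-0.0, -1.0, 0.002]]
force: [1.2, 0.5, -0.2]
grip_width: 0.0002
```

```bash
python3 look.py wrist w16; python3 - <<'E'
from h import *
plantip([(*lev(t,86,0,-1),33) for t in (158,160,162,163,164,165,166)])
E
```

```text
19.3 tcp [ 0.4986 -0.0014  0.2062] clamp [-111.1   53. ] F [1.1 0.4 0.2] q [-30.  31.  30. 123. -29.  33.  28.]
tip now [-111.2   53.3] 33.2 F [1.1 0.4 0.2]
[-0.4, 0.2, -1.0]
[-2.3, 0.2, -3.8]
[-4.1, 0.2, -6.6]
[-4.9, 0.2, -8.1]
[-5.7, 0.2, -9.6]
[-6.5, 0.2, -11.0]
[-7.3, 0.2, -12.6]
```

View pics/w16.png

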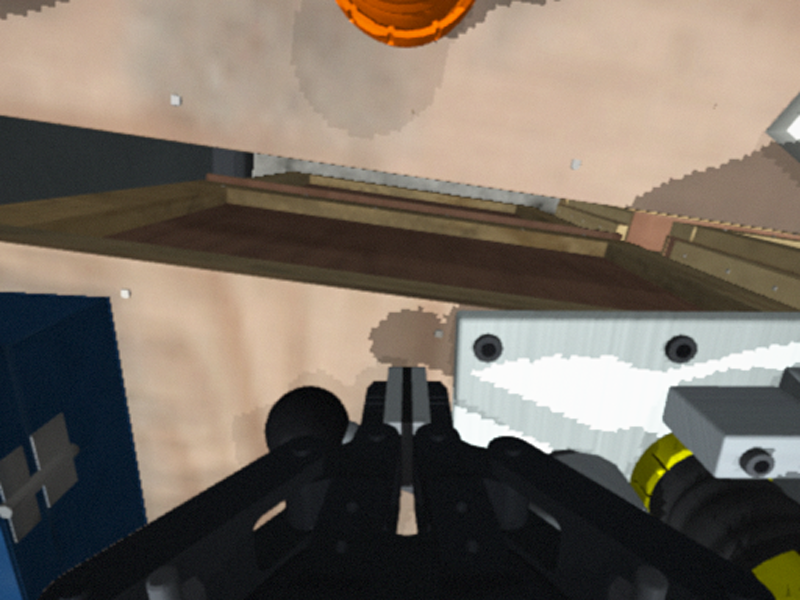

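```bash
python3 -c "
from h import *
print(knob('w16.npy',(308,427)),knob('w15.npy',(324,353)))"
```

```text
(array([-143.56015549,   49.164674  ]), np.float64(114.63799969190752), np.float64(154.6042002610531)) (array([-61.26060346, 112.31063894]), np.float64(114.3052618136412), np.float64(100.71935075442266))
```

drive_tool([
  [[-1,0,-2.5],[0,0,0],0],
  [[-2,0,-5],[0,0,0],0],
  [[-3,0,-7.5],[0,0,0],0],
  [[-3.5,0,-9.5],[0,0,0],0],
  [[-4,0,-11],[0,0,0],0],
])

```text
t: 19.92
tcp_pos: [0.4965, -0.0122, 0.2061]
tcp_rot: [[0.99, -0.001, -0.141], [0.141, 0.002, 0.99], [-0.001, -1.0, 0.002]]
force: [-0.8, 1.8, 0.0]
grip_width: 0.0002
```

```bash
python3 look.py wrist w17; python3 - <<'E'
from h import *
plantip([(*lev(t,84,0,-1),33) for t in (164,165,166,167)])
E
```

```text
19.975 tcp [ 0.4965 -0.0124  0.2061] clamp [-114.7   42.4] F [-1.7  0.5 -0.4] q [-29.  31.  29. 123. -29.  32.  29.]
tip now [-114.8   42.8] 33.1 F [-1.7  0.5 -0.4]
[-0.2, 0.1, 0.5]
[-1.0, 0.1, -1.0]
[-1.7, 0.1, -2.5]
[-2.5, 0.1, -4.0]
```

View pics/w17.png

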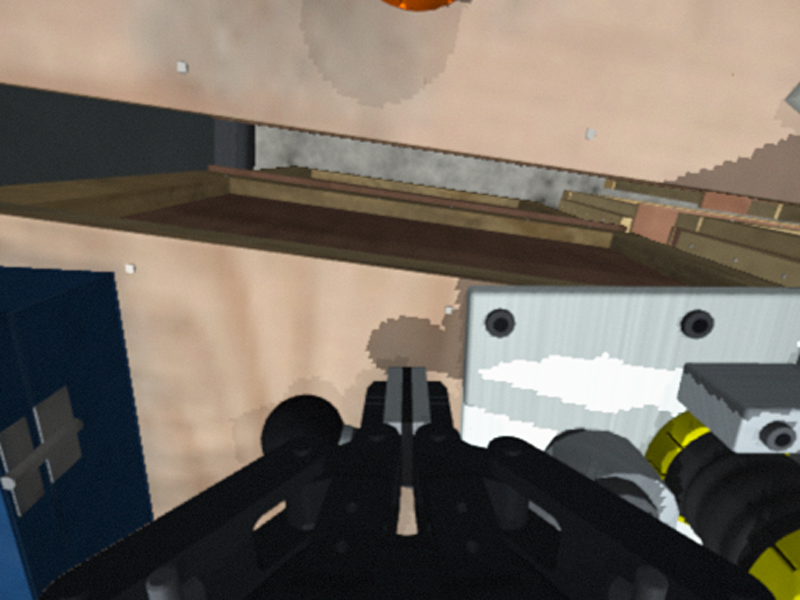

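drive_tool([
  [[-0.5,0,-1.5],[0,0,0],0],
  [[-1,0,-3],[0,0,0],0],
  [[-1,0,-4],[0,0,0],0],
])

```text
t: 20.35
tcp_pos: [0.496, -0.0154, 0.2061]
tcp_rot: [[0.99, -0.001, -0.142], [0.142, 0.003, 0.99], [-0.001, -1.0, 0.003]]
force: [-2.0, 5.6, 1.4]
grip_width: 0.0005
```

```bash
python3 -c "
from h import *
print(knob('w17.npy',(302,438)))
plantip([])"
```

```text
(array([-149.94207432,   33.97296742]), np.float64(115.07137880951005), np.float64(162.82843879269262))
tip now [-115.7   40. ] 33.1 F [-2.   5.6  1.4]
```

drive_tool([
  [[-0.2,0,-1],[0,0,0],0],
  [[-0.5,0,-2],[0,0,0],0],
  [[-0.5,0,-2.5],[0,0,0],0],
])

```text
t: 20.72
tcp_pos: [0.4959, -0.0168, 0.2061]
tcp_rot: [[0.99, -0.002, -0.143], [0.143, 0.005, 0.99], [-0.001, -1.0, 0.005]]
force: [-2.6, 9.4, 3.0]
grip_width: 0.0003
```

```bash
python3 look.py wrist w18; python3 -c "
from h import *
plantip([])"
```

```text
20.775 tcp [ 0.4959 -0.0168  0.2061] clamp [-115.9   38.1] F [-2.6  8.2  0.9] q [-28.  31.  29. 123. -29.  32.  30.]
tip now [-116.1   39. ] 33.1 F [-2.6  8.2  0.9]
```

View pics/w18.png

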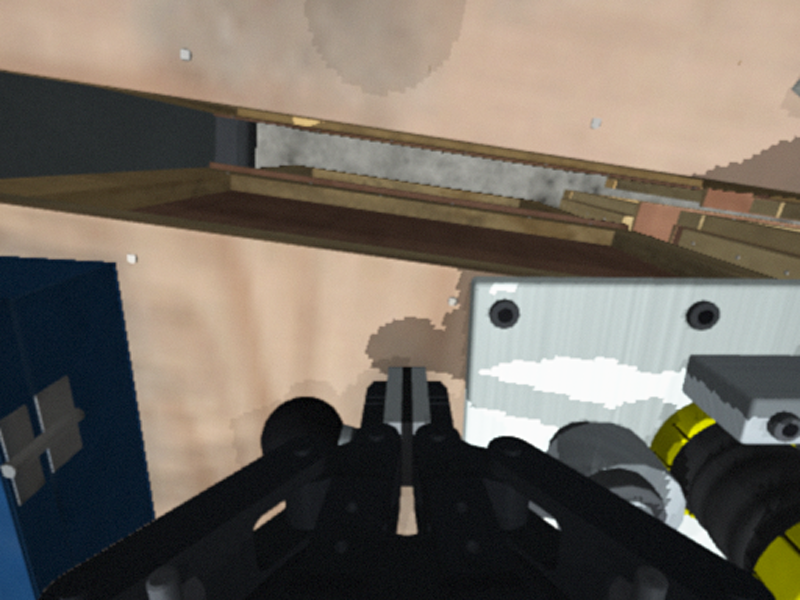

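drive_tool([
  [[0,0,-1.5],[0,0,0],0],
  [[-0.3,0,-3],[0,0,0],0],
  [[-0.3,0,-3],[0,0,0],0],
])

```text
t: 21.15
tcp_pos: [0.4958, -0.0187, 0.206]
tcp_rot: [[0.989, -0.003, -0.145], [0.145, 0.007, 0.989], [-0.002, -1.0, 0.007]]
force: [-3.8, 13.1, 3.4]
grip_width: 0.0003
```

```bash
python3 look.py wrist w19; python3 -c "
from h import *
print(knob('w18.npy',(302,440)))
plantip([])"
```

```text
21.2 tcp [ 0.4958 -0.0187  0.206 ] clamp [-116.2   36.3] F [-4.4 12.7  3.8] q [-28.  31.  29. 123. -29.  33.  31.]
(array([-151.30883302,   29.05852746]), np.float64(115.03935990309155), np.float64(165.36879324974655))
tip now [-116.6   37.5] 33.0 F [-4.4 12.7  3.8]
```

drive_tool([
  [[0,0,-1.5],[0,0,0],0],
  [[-0.2,0,-2.5],[0,0,0],0],
  [[-0.2,0,-2.5],[0,0,0],0],
])

```text
t: 21.58
tcp_pos: [0.4957, -0.0201, 0.206]
tcp_rot: [[0.989, -0.005, -0.145], [0.145, 0.008, 0.989], [-0.003, -1.0, 0.009]]
force: [-4.9, 16.4, 4.9]
grip_width: -0.0001
```

```bash
python3 look.py wrist w20; python3 -c "
from h import *
plantip([])"
```

```text
21.625 tcp [ 0.4958 -0.0201  0.206 ] clamp [-116.5   34.9] F [-4.8 16.9  5.1] q [-28.  31.  29. 123. -29.  33.  31.]
tip now [-117.    36.4] 33.0 F [-4.8 16.9  5.1]
```

View pics/w20.png

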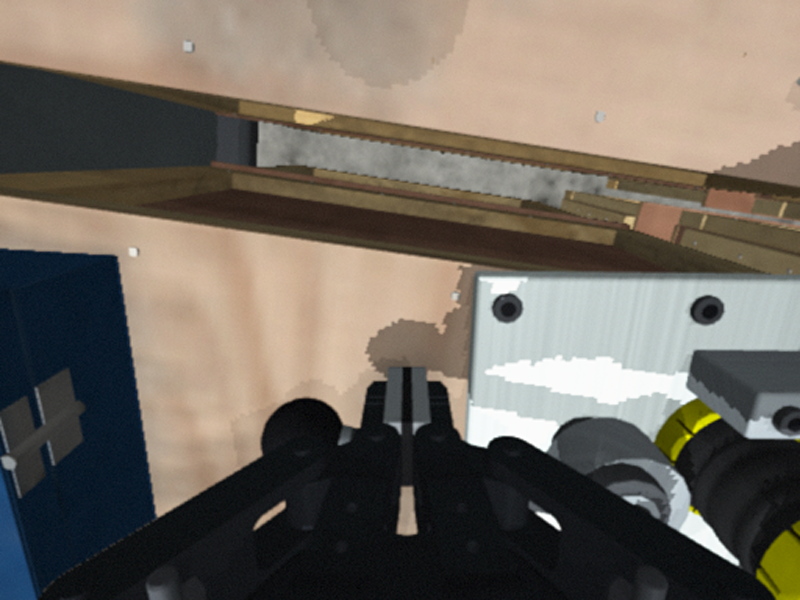

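drive_tool([
  [[0.5,0,6],[0,0,0],0],
  [[3,0,16],[0,0,0],0],
  [[5,0,28],[0,0,0],0],
  [[5,-35,30],[0,0,0],0],
  [[5,-85,30],[0,0,0],0],
  [[20,-140,30],[0,0,0],0],
  [[40,-190,30],[0,0,0],0],
  [[40,-190,30],[0,0,0],0],
])

```text
t: 22.62
tcp_pos: [0.5343, 0.0111, 0.4002]
tcp_rot: [[0.99, 0.009, -0.142], [0.142, 0.003, 0.99], [0.009, -1.0, 0.002]]
force: [-0.5, 0.3, 0.4]
grip_width: 0.0003
```

```bash
python3 look.py wrist w21; python3 look.py side d21; python3 look.py scene s21
```

```text
22.675 tcp [0.5327 0.0111 0.3978] clamp [-75.6  60.7] F [-0.3 -0.  -0.5] q [-43.  17.  43. 111. -14.  57.  15.]
22.725 tcp [0.5317 0.0111 0.3962] clamp [-76.6  60.8] F [ 0.4  0.3 -0.3] q [-43.  17.  43. 111. -14.  57.  15.]
22.775 tcp [0.5312 0.011  0.3953] clamp [-77.1  60.8] F [ 0.2 -0.3 -0.4] q [-43.  17.  43. 111. -14.  57.  15.]
```

View pics/w21.png

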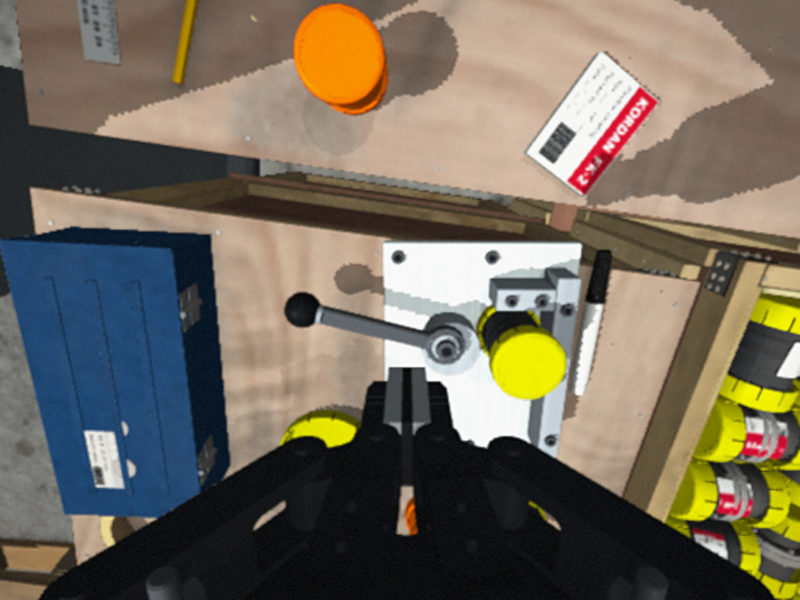

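View pics/d21.png

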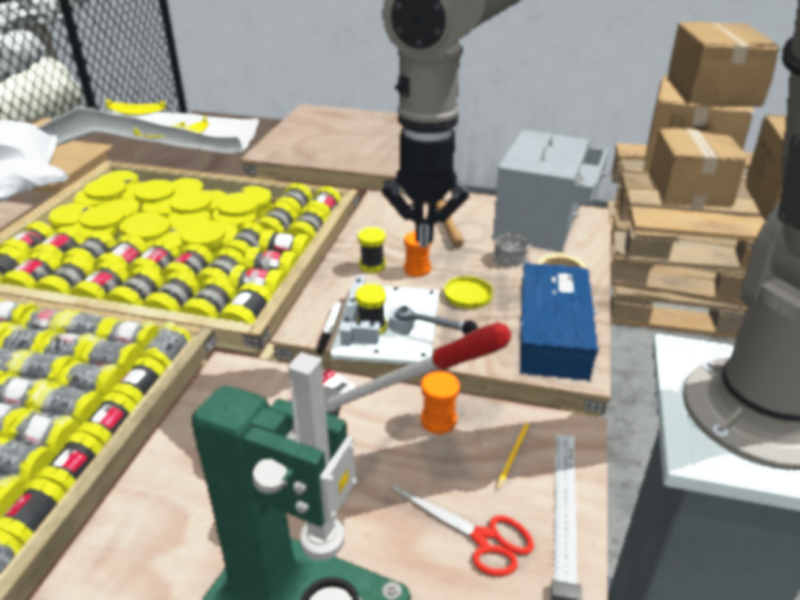

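View pics/s21.png

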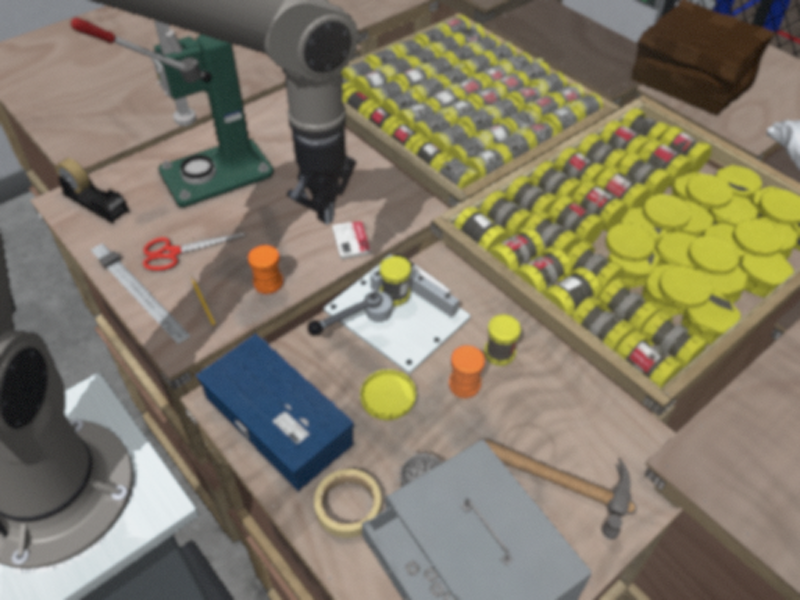

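```bash
python3 -c "
from h import *
k=knob('w21.npy',(302,310));print(k,np.radians(k[2]-80))"
python3 meas.py w21.npy 447,343,63 529,363,89 385,243,12 580,244,12 492,302,48; python3 - <<'E'
from h import *
c=np.load("w21.npy",allow_pickle=True).item();im=cv2.imread("pics/w21.png");th=np.linspace(0,2*np.pi,36)
def pl(p): cv2.polylines(im,[np.int32(((proj(c,W(fx,np.array(p)/1000))+.5)/.64-.5).round())],True,(0,0,255),1)
for z in (12,89): pl(np.c_[17+28*np.cos(th),28*np.sin(th),z+0*th])
pl([(45,-110,48),(63,-110,48),(63,55,48),(45,55,48)]);pl([(-1,28,48),(-1,46,48),(45,46,48),(45,28,48)])
a=np.radians(167);pl(np.c_[-40-9*0+0*th,0*th,63+0*th])
cv2.imwrite("pics/w21o.png",cv2.resize(im[230:430,380:620],None,fx=3,fy=3))
E
```

```text
(array([-151.41038534,   28.64527497]), np.float64(115.03401992313117), np.float64(165.58072700401914)) 1.4936654624705563
447,343,63 [-39.4   7. ]
529,363,89 [16.7  3.1]
385,243,12 [-87.9  74.1]
580,244,12 [73.6 73.7]
492,302,48 [-3.9 35.1]
```

View pics/w21o.png

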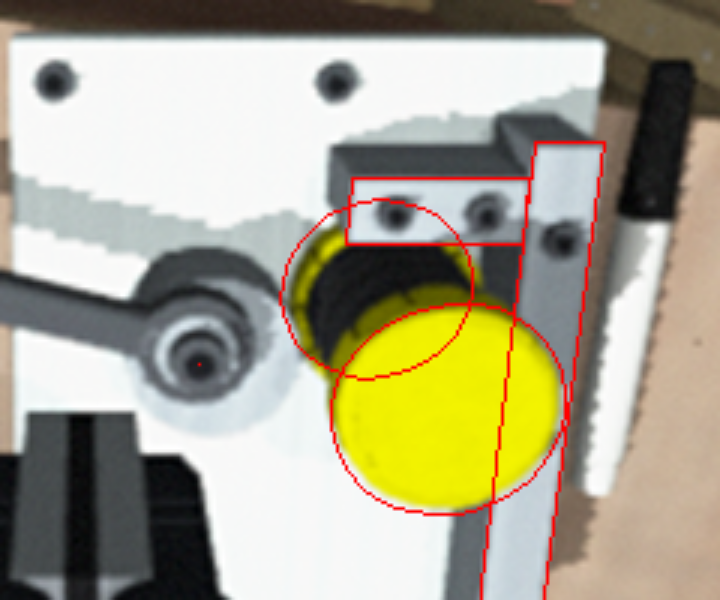

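```bash
python3 -c "
from h import *
for n,uv in (('w19',(302,441)),('w20',(302,442))):
  k=knob(n+'.npy',uv);print(k,np.radians(k[2]-80))"
python3 - <<'E'
from h import *
s=arm.sense();print(s["t"],s["force"]);arm.camera("scene")
for t in ["coupling","waiting_coupling","end_cap","label_pad"]:
    print(t,[(np.round(x["box"]).tolist(),round(x["confidence"],2)) for x in arm.recognise(t,"scene")[:4]])
E
```

```text
(array([-151.82465841,   27.1397068 ]), np.float64(115.07092557483955), np.float64(166.35815001398186)) 1.5072340536751705
(array([-152.21330257,   25.55217231]), np.float64(115.08578879925193), np.float64(167.1718734406013)) 1.5214362066702904
22.775 [ 0.17929858 -0.31870846 -0.37985891]
coupling [([157.0, 154.0, 26.0, 36.0], 0.95), ([243.0, 161.0, 18.0, 32.0], 0.72), ([287.0, 220.0, 24.0, 35.0], 0.61), ([195.0, 171.0, 107.0, 66.0], 0.53)]
waiting_coupling [([308.0, 202.0, 25.0, 32.0], 0.97)]
end_cap [([231.0, 236.0, 33.0, 33.0], 0.69), ([193.0, 189.0, 58.0, 28.0], 0.54)]
label_pad [([213.0, 144.0, 21.0, 22.0], 0.94), ([196.0, 172.0, 103.0, 66.0], 0.59)]
```

```bash
python3 look.py wrist w22; python3 - <<'E'
import cv2
im=cv2.imread("pics/w22.png");cv2.imwrite("pics/w22z.png",cv2.resize(im[220:470,260:600],None,fx=2.3,fy=2.3))
E
```

```text
23.075 tcp [0.5315 0.0107 0.3955] clamp [-76.9  60.5] F [ 0.7 -0.3 -0.4] q [-43.  17.  43. 111. -14.  57.  15.]
```

View pics/w22z.png

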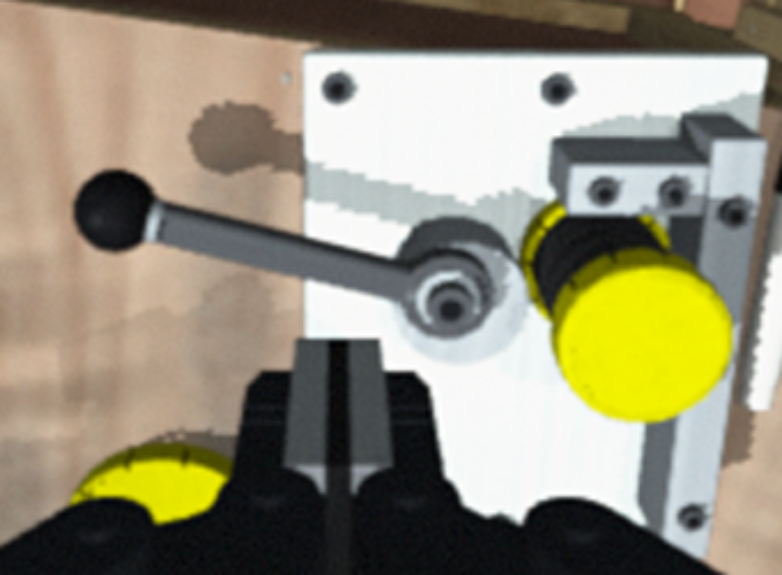

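```bash
python3 -c "
from h import *
k=knob('w22.npy',(309.8,311.1));print(k,np.radians(k[2]-80))"; python3 meas.py w22.npy 455.9,353.7,63 392.5,243.5,12 540,351,89 506,314,48
```

```text
(array([-151.26780554,   29.17681486]), np.float64(115.02960955205843), np.float64(165.30662342691357)) 1.4888814525585703
455.9,353.7,63 [-39.6   0.4]
392.5,243.5,12 [-88.7  74.6]
540,351,89 [15.2 15.1]
506,314,48 [-0.4 27.1]
```

```bash
python3 meas.py w20.npy 474,272,12 507,308,12 ; python3 meas.py w22.npy 407,258,12; python3 meas.py w17.npy 470,287,12 499,323,12;  python3 meas.py w16.npy 457,310,12; python3 - <<'E'
import cv2
im=cv2.imread("pics/w20.png");cv2.imwrite("pics/w20z.png",cv2.resize(im[370:500,230:380],None,fx=5,fy=4.6))
E
```

```text
474,272,12 [-90.9  76.5]
507,308,12 [-77.  62.]
407,258,12 [-76.9  62.6]
470,287,12 [-89.7  76.9]
499,323,12 [-77.3  61.9]
457,310,12 [-90.3  78.2]
```

View pics/w20z.png

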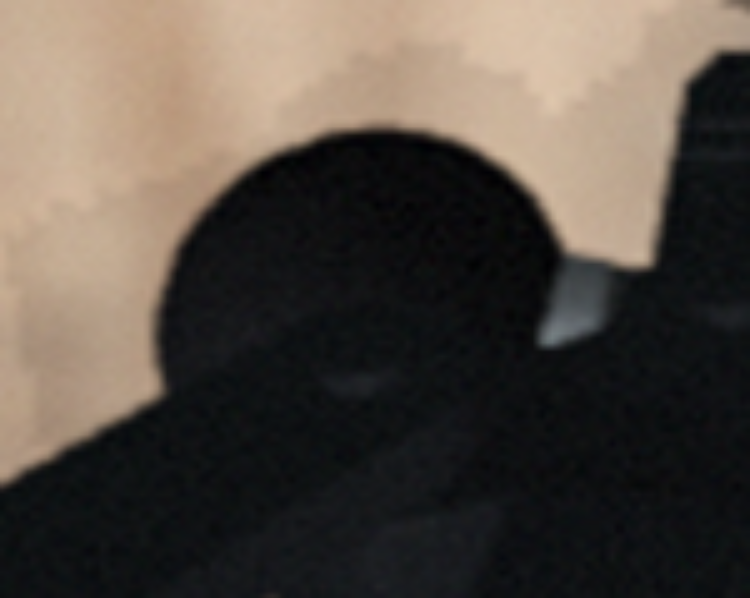

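```bash
python3 - <<'E'
from h import *
plantip([(-118,66,220),(-118,66,33),(-118,48,33),(-119,43,33),(-119.5,39,33)])
E
```

```text
tip now [-77.1  60.8] 222.5 F [ 0.7 -0.3 -0.4]
[-40.9, 2.6, 5.4]
[-40.6, 189.6, 5.0]
[-40.7, 189.5, -13.0]
[-41.7, 189.5, -18.0]
[-42.2, 189.5, -21.9]
```

drive_tool([
  [[-20,30,4],[0,0,0],0],
  [[-41,70,5],[0,0,0],0],
  [[-41,115,5],[0,0,0],0],
  [[-41,155,5],[0,0,0],0],
  [[-41,182,5],[0,0,0],0],
  [[-41,189,2],[0,0,0],0],
  [[-41,189,-6],[0,0,0],0],
  [[-41,189,-13],[0,0,0],0],
])

```text
t: 24.08
tcp_pos: [0.4936, -0.0084, 0.2083]
tcp_rot: [[0.99, 0.002, -0.141], [0.141, 0.002, 0.99], [0.002, -1.0, 0.002]]
force: [0.6, 0.3, 0.4]
grip_width: 0.0002
```

```bash
python3 look.py wrist w23; python3 - <<'E'
from h import *
plantip([(-119,45,33),(-119,42,33),(-119,40,33),(-119,38,33)])
E
```

```text
24.125 tcp [ 0.4937 -0.0093  0.2084] clamp [-117.    45.9] F [-0.1 -1.2 -0.2] q [-30.  31.  31. 124. -29.  32.  30.]
tip now [-116.6   46.1] 35.4 F [-0.1 -1.2 -0.2]
[-2.4, 2.4, -1.1]
[-2.4, 2.4, -4.1]
[-2.4, 2.4, -6.1]
[-2.4, 2.4, -8.1]
```

View pics/w23.png

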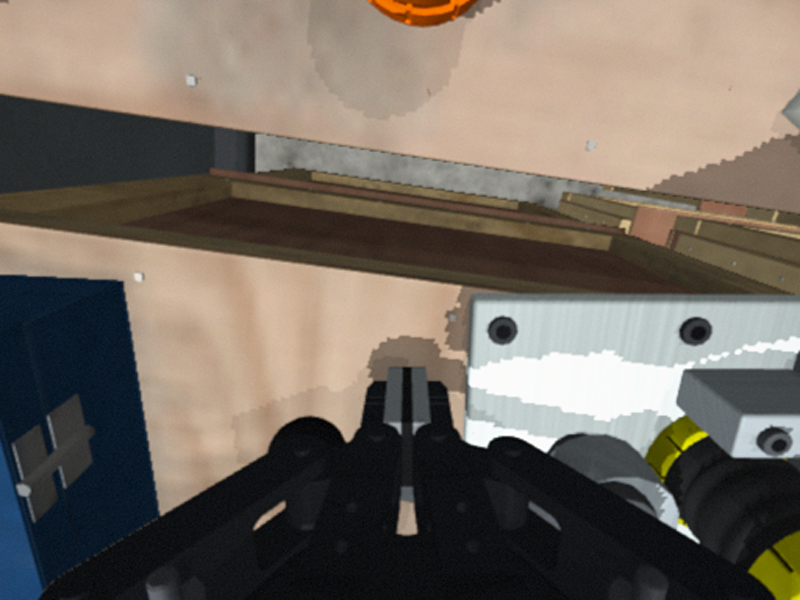

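drive_tool([
  [[-2,1,-2],[0,0,0],0],
  [[-2,1,-5],[0,0,0],0],
  [[-2,1,-8],[0,0,0],0],
  [[-2,1,-10],[0,0,0],0],
  [[-2,1,-12],[0,0,0],0],
])

```text
t: 24.75
tcp_pos: [0.4925, -0.0181, 0.2061]
tcp_rot: [[0.99, -0.002, -0.143], [0.143, 0.005, 0.99], [-0.002, -1.0, 0.005]]
force: [-3.0, 8.9, 3.8]
grip_width: 0.0001
```

```bash
python3 - <<'E'
from h import *
plantip([])
E
```

```text
tip now [-119.7   38.2] 33.1 F [-3.   8.9  3.8]
```

drive_tool([
  [[0,0,-1.5],[0,0,0],0],
  [[0,0,-3],[0,0,0],0],
  [[0,0,-4.5],[0,0,0],0],
  [[0,0,-5.5],[0,0,0],0],
  [[0,0,-5.5],[0,0,0],0],
])

```text
t: 25.38
tcp_pos: [0.4928, -0.0203, 0.2061]
tcp_rot: [[0.989, -0.005, -0.146], [0.146, 0.01, 0.989], [-0.004, -1.0, 0.01]]
force: [-5.1, 17.5, 10.9]
grip_width: 0.0004
```

```bash
python3 look.py wrist w24; python3 - <<'E'
from h import *
plantip([])
E
```

```text
25.425 tcp [ 0.4928 -0.0202  0.2061] clamp [-119.4   35.1] F [-5.4 16.8  8.7] q [-28.  31.  30. 124. -30.  33.  32.]
tip now [-120.1   36.9] 33.1 F [-5.4 16.8  8.7]
```

drive_tool([
  [[0,0,2],[0,0,0],0],
  [[0,0,4],[0,0,0],0],
  [[0.5,0,7],[0,0,0],0],
  [[1,0,11],[0,0,0],0],
  [[3,0,18],[0,0,0],0],
  [[5,-5,30],[0,0,0],0],
  [[5,-40,32],[0,0,0],0],
  [[5,-85,32],[0,0,0],0],
])

```text
t: 26.42
tcp_pos: [0.4937, 0.008, 0.2918]
tcp_rot: [[0.99, -0.002, -0.142], [0.142, 0.001, 0.99], [-0.002, -1.0, 0.001]]
force: [0.6, -0.5, -0.3]
grip_width: -0.0001
```

drive_tool([
  [[15,-40,0],[0,0,0],0],
  [[35,-80,0],[0,0,0],0],
  [[40,-100,0],[0,0,0],0],
  [[40,-100,0],[0,0,0],0],
  [[40,-100,0],[0,0,0],0],
  [[40,-100,0],[0,0,0],0],
])

```text
t: 27.18
tcp_pos: [0.5329, 0.0127, 0.3902]
tcp_rot: [[0.99, -0.002, -0.141], [0.141, 0.002, 0.99], [-0.002, -1.0, 0.002]]
force: [-0.4, 0.2, -0.1]
grip_width: -0.0001
```

```bash
python3 look.py wrist w25; python3 look.py scene s25; python3 - <<'E'
import cv2
im=cv2.imread("pics/w25.png");cv2.imwrite("pics/w25z.png",cv2.resize(im[220:470,260:600],None,fx=2.3,fy=2.3))
im=cv2.imread("pics/s25.png");cv2.imwrite("pics/s25z.png",im[200:500,200:700])
E
```

```text
27.225 tcp [0.533  0.0126 0.3903] clamp [-75.   62.2] F [-0.1  0.9 -0.7] q [-43.  18.  43. 112. -15.  56.  16.]
27.275 tcp [0.5332 0.0126 0.3905] clamp [-74.9  62.1] F [ 0.5  0.4 -0.4] q [-43.  18.  43. 112. -15.  56.  16.]
```

View pics/w25z.png

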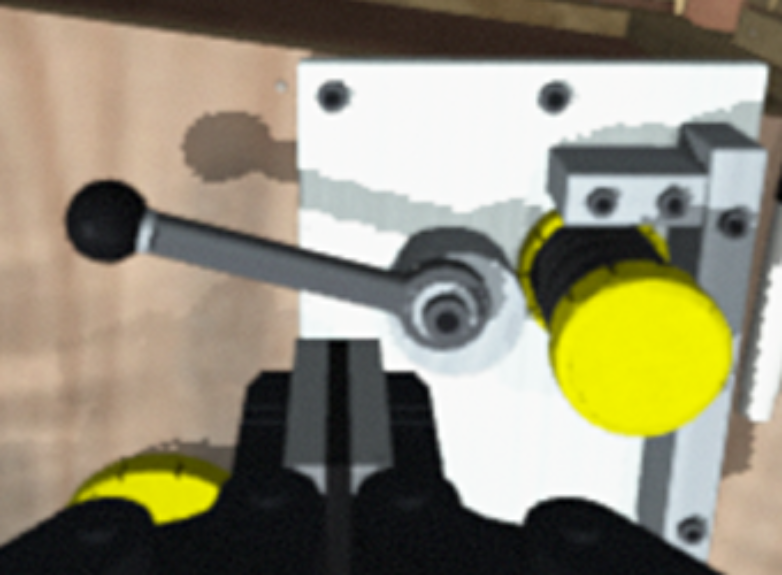

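View pics/s25z.png

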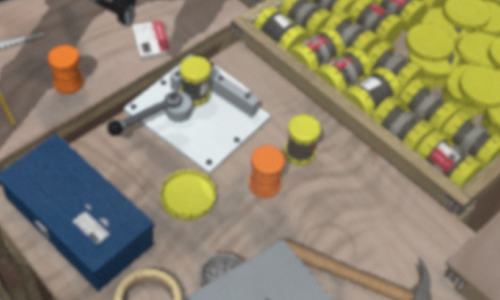

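```bash
python3 -c "
from h import *
k=knob('w25.npy',(306.5,315.5));print(k,np.radians(k[2]-80))"; python3 meas.py w25.npy 454,359,63 539,374,89 506.5,318,48 567.5,318,48 390,245.5,12
```

```text
(array([-151.0916918 ,   29.25637435]), np.float64(114.87949959419129), np.float64(165.24596172824616)) 1.487822706186971
454,359,63 [-39.7   0.3]
539,374,89 [16.3  1.9]
506.5,318,48 [ 0.6 27.6]
567.5,318,48 [47.  27.8]
390,245.5,12 [-88.9  75.7]
```

```bash
python3 -c "
from cell import arm
print(arm.hand_in())"
```

```text
the job is handed in; nothing more can be done
None
```

The coupling is clamped in the corner and I've handed the job in, at about 27 s of the 67 s allowed. There was no verdict, so success rests on my own checks below.

**What I did:**
1. With closed fingertips I pushed the lever round to its open stop. The camera put it at 79°, against the stop at 80°, and the force peaked at about 15 N sideways, 21 N in total.
2. I cradled the coupling low between two slightly spread fingertips and pushed it along the plate into the corner. It met the end stop at about 9 N and the rail at about 5 N.
3. I pushed the lever back until the cam nipped the coupling. I pressed twice, about 17 N where I was pushing each time, which works out to roughly 12–13 N at the knob. Then I backed off and lifted clear.

**Last checks:**
- **Lever:** it rests at about 1.49 rad after springing back from about 1.51 rad under load. It read the same after both presses and is past the 1.45 rad where the cam first touches. I did not test how tight the nip is by pulling on the coupling.
- **Coupling:** it stands upright with its top centre measured at (16, 2) mm, against the seat at (17, 0) mm. That is within my measuring error. One foot outline looked about 3 mm off, which I put down to viewing angle and the cap's chamfered edge.
- **Surroundings:** the bystanders look undisturbed in the last pictures.

**Fingertip riding up:** early in the coupling push, a fingertip rode up on the lower cap's rim, giving about 4 N upward. I backed off, lowered the tips by 4 mm and carried on with small forces.

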